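# Load the gel imager's ramp between two filter clicks

### The job

Turn the imager's filter turret one click counter-clockwise, to its middle mark, and let go of it. With it there, put every gel cassette, window up, into a lane of its own on the loading ramp and push it up under the clear cover until it rests against the top stop. Then turn the turret one more click to its last mark, and leave the other labware on the bench alone.

Things in the scene. Friction and masses are not known exactly. Their poses are not given: they have to be found in the camera images.
- cassette1: grey gel cassette, flat block 96 x 40 mm, 22 mm high, glass window on top and a dark strip (2 mm proud) near each end; about 0.15 kg (varies). Both ends alike, either may lead. Origin: centre of its underside; x along its 96 mm length, y across, z up. Three or four are present (an absent one reads None). At first they lie flat on the bench on the robot's right.
- cassette2: grey gel cassette, flat block 96 x 40 mm, 22 mm high, glass window on top and a dark strip (2 mm proud) near each end; about 0.15 kg (varies). Both ends alike, either may lead. Origin: centre of its underside; x along its 96 mm length, y across, z up. Three or four are present (an absent one reads None). At first they lie flat on the bench on the robot's right.
- cassette3: grey gel cassette, flat block 96 x 40 mm, 22 mm high, glass window on top and a dark strip (2 mm proud) near each end; about 0.15 kg (varies). Both ends alike, either may lead. Origin: centre of its underside; x along its 96 mm length, y across, z up. Three or four are present (an absent one reads None). At first they lie flat on the bench on the robot's right.
- cassette4: grey gel cassette, flat block 96 x 40 mm, 22 mm high, glass window on top and a dark strip (2 mm proud) near each end; about 0.15 kg (varies). Both ends alike, either may lead. Origin: centre of its underside; x along its 96 mm length, y across, z up. Three or four are present (an absent one reads None). At first they lie flat on the bench on the robot's right.
- lane1 (a point): leftmost (+y) of the four lanes of the gel imager's loading ramp: point on the ramp surface, mid-lane, at the foot of the top stop. x points up the ramp (8 degree slope, rising roughly away from the robot), y left across it, z square to the surface. The flat ramp runs down to x = -235 mm (its foot, 12 mm above the bench). Friction holds a cassette wherever it is left on the ramp.
- lane2 (a point): second lane from the left, same point and axes as in lane1. Lanes are 68 mm apart, each 50 mm wide between white guide strips (18 mm wide, 10 mm high) that run from x = -154 mm (rounded ends) to the stop; below that the ramp, 290 mm wide, is open. The stop is 40 mm high; the white case behind it is 86 mm high (above the bench), 40 mm deep.
- lane3 (a point): third lane from the left, same point and axes as in lane1. A clear cover 4 mm thick spans all lanes from x = -45 mm to the stop, its underside 36 mm above the ramp: a cassette cannot be lowered into place, only pushed under it from below. Fully home, a cassette's origin is at x = -48 mm, y and z about 0, its length along the lane.
- lane4 (a point): rightmost (-y) lane, same point and axes as in lane1.
- turret (a joint): angle (rad) of the filter turret, growing counter-clockwise from above: dark disc 128 mm across on a white case (160 x 160 mm, 50 mm high), on the robot's left. It clicks at 0 (start), 1.047 (middle) and 2.094 (last), where the white line on the disc meets a black dot on the case; a spring detent draws it into the nearest click (about 0.25 N m to turn it over). It ends just beyond the last click.
- turret_grip (a point): point on the turret's axis, 92 mm above the bench, in the upper part of its aluminium grip bar: an upright bar 66 mm long, 14 mm thick, from 68 to 100 mm above the bench (18 mm thick disc below it), turning with the disc. x runs along the bar, towards the white line; z is up.
- wash_bottle: bystander: white wash bottle with orange spout, 68 mm across, 205 mm high, origin under its centre; leave alone.
- reagent_bottle: bystander: glass reagent bottle with blue cap, 72 mm across, 150 mm high, origin under its centre; leave alone.
- tube_rack: bystander: grey tube rack 50 x 180 mm, 57 mm high with its tubes, beyond the imager, origin under its centre; leave alone.

How it is judged:
By the outcome, as a careful person would: the job done as asked, in the order asked, and still so for the second after the job is handed in, with the robot touching nothing.
Of cassette1, cassette2, cassette3, cassette4 only 3 to 4 are there at a start; the rules pass over those that are not, and their reading is None.
At some moment in a run one of cassette1, cassette2, cassette3, cassette4 may be knocked a few centimetres aside while the robot is not near it.
Once in a run the grip may slacken for a moment while it holds something.
It also fails if it takes over 210 s, if anything falls off the work surface, if the arm or the gripper's body presses on something with over 40 N, if the wrist force passes 120 N, or if a joint passes its speed limit or range.

### The arm

A 6-joint arm with a two-finger parallel gripper is mounted at the origin on the work surface. World frame = base frame: x ahead of the robot, y to its left, z up, the work surface at z = 0. Lengths are in m, angles in rad, forces in N, time in s.
With the tool pointing down it reaches from about 0.4 to 0.825 m from the base axis. Payload 7 kg.
Tool frame: the origin (TCP) lies at the centre of the arm's flange, where the gripper is bolted on; the fingertips stand 178 mm ahead of it and the grasp point (between the pads) lies arm.tcp_to_grasp ahead of it (arm.tcp_to_grasp is the distance from the TCP to the grasp point, in m); z points along the fingers, y is the direction in which the jaws open and shut (so a half turn about z gives the same grasp; the last joint's range is limited). The gripper opens to 88 mm and grips with 3 to 60 N. Pads are 19 mm wide; open, the fingers measure 130 mm over their backs; the gripper's body (78 mm by 193 mm) begins 47 mm behind the grasp point.
Start: joints at [-0.96, 0.359, 0.012, 0, -1.224, -0.288], TCP at [0.214, -0.64, 0.405] pointing down, gripper open.
Joint ranges: [-3.07, 3.07], [-1.43, 2.12], [-1.02, 1.25], [-3.03, 1.67], [-3.05, -0], [-3.03, 3.03]. Speed limits (rad/s): [2.39, 2.39, 3.01, 3.14, 3.14, 3.14].

### API

Orientations are given as [roll, pitch, yaw] about the fixed x, y, z axes, in that order (R = Rz(yaw) Ry(pitch) Rx(roll)).
In Python, from station import arm gives the robot as it stands.
- The arm moves only by the tool move_arm, never from a script. Its argument "deltas" is a list of rows, each a list of 6 numbers: the shift along the world's x, y, z in mm, then the turn, a rotation vector about the world's x, y, z in degrees. In form: [[tx, ty, tz, ax, ay, az], ...]. A call has exactly 5 rows; each row shifts and turns the commanded pose from where the row before left it; what a row does not reach is not made up. A row lasts 1/12 s, in which the tool goes at most 41.7 mm and 7.16 degrees, less where a joint would pass 70% of its speed; a pose out of reach is approached as far as the arm can. A call with a gripper value outside its range is refused whole. "claw" is the closure in counts, from 0 (fully open) to 255 (shut), set as the call begins (left out, the last holds). The fingers move at their own pace and stop on an object; "squeeze" is the grip in N (left out, the last holds). Time passes only in rows, so rows that do not move let the fingers close, or fill a call up. It gives the time, the measured TCP pose, the force and the opening at its end, in the units of the state.
- arm.get_state(): the state, without advancing time (a new reading comes with each control period).
- arm.grab_frame(name): name is "scene" or "side" or "wrist"; returns the picture (420x560x3 uint8, red, green, blue); there is no depth.
- arm.calibration(name): a dict with "intrinsics" (3x3 intrinsics, pixels), "k1" (the pictures are not rectified: a ray, as slopes to the right and down, at radius r is drawn at 1 + k1 r^2 times it, then the intrinsics apply), "T" (4x4, takes a point from camera to world coordinates); the wrist camera has in their place "mount" (4x4, takes a point from camera to tool coordinates, whose origin is the TCP and whose axes are the flange's). Camera axes: x right, y up, looking along -z (the intrinsics and any distortion apply to the point x, -y, -z); pixel columns grow to the right and rows downward; lengths in m; the calibration is good to about 2 mm. A picture is of the moment at which its call begins: read the wrist's pose just before it. calibration takes no time and is no camera call.
- arm.job_done(): hands the job in, once; it reports no verdict.
Trained networks look in the newest picture that a camera, given by its name, has taken for a name from the list of things; names that differ only in an ending like _2 or _b are one class to them, and where a whole thing is asked for, a point or a joint stands for the part that bears it (a point fixed in the world has none). Each returns a list of dicts, best first, with "score" (0 to 1); they miss things now and then, are a little off and sometimes report something else, mostly with a low value. They report only what shows in the picture. A call takes as long as a camera call.
- arm.spot_in(thing, camera): "xy" ([column, row] in pixels, amid what is visible of it).
- arm.masks_of(thing, camera): "pixels" (420x560 bool, what is visible of it) and "xy" ([column, row] in pixels, amid what is visible of it).
- arm.spot_point(thing, camera): "xy" ([column, row] in pixels: a listed point, or the origin of a listed thing).
The state is a dict: "t": time; "q": joint angles; "qd": joint speeds; "joint_efforts": joint torques, N m; "eef_pos": TCP position; "ee_rot": TCP orientation; "force": force on the tool from outside, world axes, zero at the start; "moment": the same for the moment, N m; "width": finger opening in m.
Only numpy, scipy, OpenCV 4.12 (cv2) and the standard library are available. Lean on these libraries where they do the work, as an engineer would, in place of code of your own. Each camera call takes 0.05 s, during which the arm holds its last target. There are 200 camera calls.

## Working session

There is one attempt and no reset: what is moved stays moved. The work goes in short steps, Python scripts to look and compute and a tool call to move; the robot and the scene stay as the last step left them, time stands still between calls to the robot, and variables do not carry over. Pictures are saved under pics/ and viewed, about 12 in all and at most 16, crops included, and the job is handed in when it is done.

Besides the shell and the picture viewer there is one more tool, called after "Request:" as name(argument=value, ...), one argument or row to a line, values as JSON. move_arm: Moves the arm, as the interface text tells. Its arguments: {"type":"object","properties":{"deltas":{"type":"array","items":{"type":"array","items":{"type":"number"}}},"claw":{"type":"number"},"squeeze":{"type":"number"}},"required":["deltas"]}

```bash
mkdir -p pics; ls; cat > h.py <<'E'
import numpy as np, cv2
from station import arm
from scipy.spatial.transform import Rotation as R
def T_cam(n):
    c=arm.calibration(n)
    if n!='wrist': return np.array(c['T'])
    s=arm.get_state(); T=np.eye(4); T[:3,:3]=R.from_euler('xyz',s['ee_rot']).as_matrix(); T[:3,3]=s['eef_pos']
    return T@np.array(c['mount'])
def ray(n,px,T=None):
    c=arm.calibration(n); K=np.array(c['intrinsics']); k=c['k1']; T=T_cam(n) if T is None else T
    u=cv2.undistortPoints(np.array([[px]],float),K,np.array([k,0,0,0.]))[0,0]
    d=T[:3,:3]@np.array([u[0],-u[1],-1]); return T[:3,3],d
def atz(n,px,z,T=None):
    o,d=ray(n,px,T); return o+d*(z-o[2])/d[2]
def proj(n,P,T=None):
    c=arm.calibration(n); T=T_cam(n) if T is None else T
    p=np.linalg.inv(T)@np.append(P,1); x=np.array([p[0],-p[1],-p[2]])
    return cv2.projectPoints(x[None],np.zeros(3),np.zeros(3),np.array(c['intrinsics']),np.array([c['k1'],0,0,0.]))[0][0,0]
def snap(n,f):
    im=arm.grab_frame(n); cv2.imwrite('pics/'+f,im[:,:,::-1]); return im
E
python3 - <<'E'
from h import *
s=arm.get_state(); print(s, arm.tcp_to_grasp)
for n in ['scene','side','wrist']:
    snap(n,n+'0.png'); print(n,T_cam(n).round(3).tolist(),arm.calibration(n)['intrinsics'],arm.calibration(n)['k1'])
for n in ['scene','side']:
  for th in ['lane1','lane2','lane3','lane4','turret_grip','cassette1']:
    for r in arm.spot_point(th,n)[:5]: print(n,th,np.round(r['xy'],1),round(r['score'],2), atz(n,r['xy'],.092 if th[0]=='t' else .045 if th[0]=='l' else 0).round(3))
E
```

```text
pics
{'t': 0.0, 'q': array([-9.59893297e-01,  3.59344880e-01,  1.10565695e-02, -3.45928813e-04,
       -1.22411747e+00, -2.88125650e-01]), 'qd': array([ 9.19877402e-04, -1.10291464e-03, -1.82825534e-03,  7.49916550e-04,
        1.45149754e-03,  5.86293386e-05]), 'joint_efforts': array([-9.45727516e-04, -5.82717741e+01,  2.93057048e+01,  6.99700758e+00,
        6.83663209e-03, -1.48757731e-04]), 'eef_pos': array([ 0.21405631, -0.63994113,  0.40374939]), 'ee_rot': array([ 3.13995713e+00, -1.45584641e-04, -2.81893296e+00]), 'force': array([-0.78534163, -0.26588838,  0.10811249]), 'moment': array([-0.03683434,  0.01278199, -0.01024739]), 'width': 0.08778758879337661} 0.1593
scene [[-0.647, -0.622, 0.441, 1.227], [0.763, -0.529, 0.372, 0.501], [0.002, 0.577, 0.817, 1.218], [0.0, 0.0, 0.0, 1.0]] [[498.44133702   0.         274.07817604]
 [  0.         498.44133702 215.61813467]
 [  0.           0.           1.        ]] 0.01890512069965836
side [[-0.687, 0.526, -0.501, 0.01], [-0.727, -0.493, 0.478, 0.584], [0.004, 0.693, 0.721, 0.957], [0.0, 0.0, 0.0, 1.0]] [[457.91647071   0.         277
[... 1984 characters left out ...]
[0.661 0.074 0.045]
side lane3 [262.7 204.3] 0.84 [0.669 0.01  0.045]
side lane3 [224.8 230.3] 0.74 [0.667 0.146 0.045]
side lane3 [282.  196.5] 0.7 [ 0.654 -0.05   0.045]
side lane3 [204.8 206.2] 0.41 [0.773 0.131 0.045]
side lane4 [247.1 217.5] 0.91 [0.661 0.074 0.045]
side lane4 [262.7 204.3] 0.84 [0.669 0.01  0.045]
side lane4 [224.8 230.3] 0.74 [0.667 0.146 0.045]
side lane4 [282.  196.5] 0.7 [ 0.654 -0.05   0.045]
side lane4 [204.8 206.2] 0.41 [0.773 0.131 0.045]
side turret_grip [207.6 322.8] 0.74 [0.457 0.358 0.092]
side cassette1 [407.4 191.5] 0.73 [ 0.443 -0.372  0.   ]
side cassette1 [382.3 173.1] 0.67 [ 0.546 -0.382 -0.   ]
side cassette1 [365.7 199.1] 0.66 [ 0.51  -0.253  0.   ]
```

```bash
python3 -c "
import cv2
a=cv2.imread('pics/scene0.png');b=cv2.imread('pics/side0.png');
cv2.imwrite('pics/a1.png',cv2.resize(a[80:380,100:500],(800,600),interpolation=cv2.INTER_CUBIC))
cv2.imwrite('pics/a2.png',cv2.resize(b[100:400,100:500],(800,600),interpolation=cv2.INTER_CUBIC))"
```

```text
(no output)
```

View pics/a1.png

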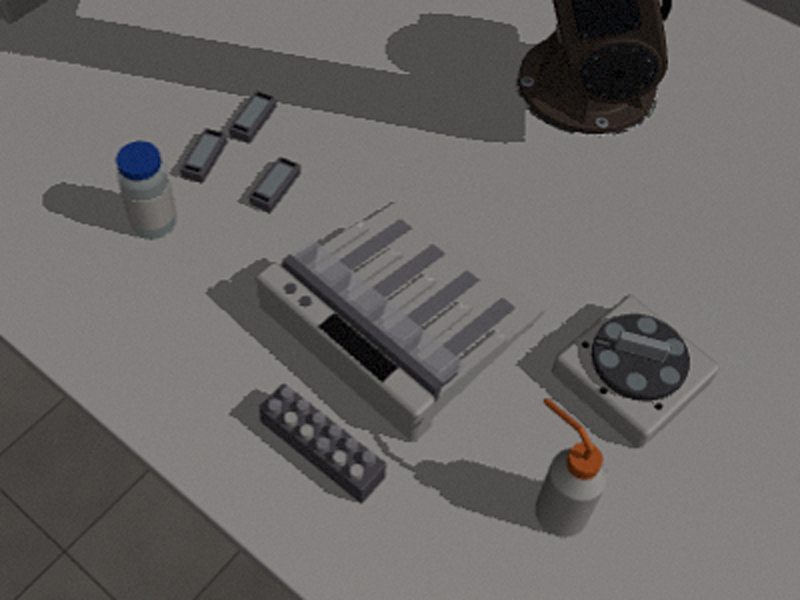

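View pics/a2.png

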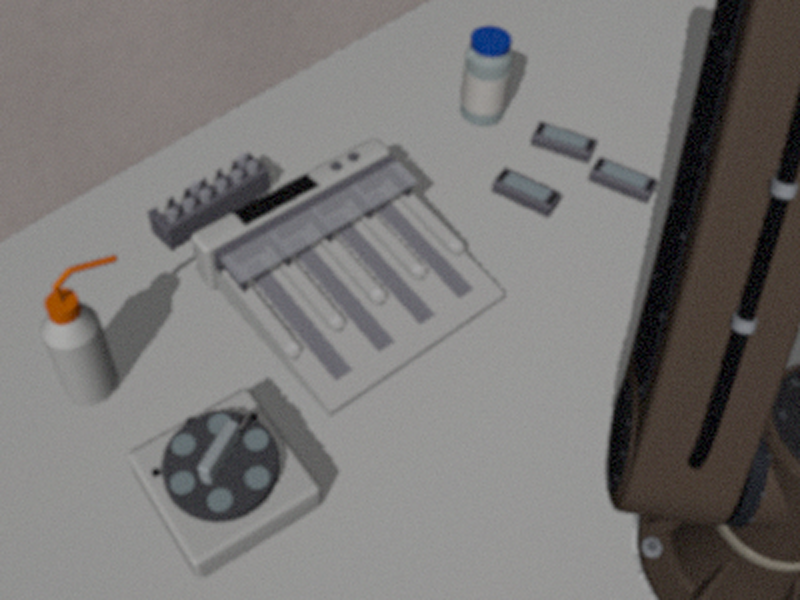

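The pictures show three cassettes, the turret at its start mark, and an empty ramp. Next I work out the geometry of the turret, ramp and bystanders.

```bash
python3 - <<'E'
from h import *
c=lambda x,y:(x/2+100,y/2+80); d=lambda x,y:(x/2+100,y/2+100)
cen=(atz('scene',c(641,340),.092)+0)
for p in [(586,344),(604,390),(659,406)]: print('dot',atz('scene',c(*p),.05).round(3))
for p in [(157,472),(254,417)]: print('dot side',atz('side',d(*p),.05).round(3))
print('bar scene',atz('scene',c(622,339),.1),atz('scene',c(669,354),.1))
print('bar side',atz('side',d(233,424),.1),atz('side',d(207,474),.1))
for p in [(333,411),(505,294)]: print('foot',atz('side',d(*p),.012).round(3))
for p in [(340,376),(385,347),(427,319),(467,294)]: print('matend',atz('side',d(*p),.02).round(3))
for t in ['wash_bottle','reagent_bottle','tube_rack']:
  for n in ['scene','side']:
    print(t,n,[atz(n,r['xy'],0).round(3) for r in arm.spot_point(t,n)[:1]])
for n in ['scene','side']:
  for r in arm.masks_of('cassette1',n)[:4]:
    ys,xs=np.nonzero(r['pixels']); 
    P=np.array([atz(n,(x,y),.015)[:2] for x,y in zip(xs,ys)]); (cx,cy),(w,h),a=cv2.minAreaRect((P*1000).astype(np.float32))
    u,s,v=np.linalg.svd(P-P.mean(0)); print(n,r['score'],cx,cy,w,h,np.degrees(np.arctan2(v[0][1],v[0][0])))
E
```

```text
dot [0.479 0.294 0.05 ]
dot [0.524 0.351 0.05 ]
dot [0.498 0.418 0.05 ]
dot side [0.496 0.415 0.05 ]
dot side [0.478 0.292 0.05 ]
bar scene [0.47394317 0.3349876  0.1       ] [0.45420825 0.39314362 0.1       ]
bar side [0.46090088 0.33014247 0.1       ] [0.43277168 0.38688154 0.1       ]
foot [0.44  0.206 0.012]
foot [ 0.415 -0.079  0.012]
matend [0.467 0.17  0.02 ]
matend [0.46 0.1  0.02]
matend [0.454 0.031 0.02 ]
matend [ 0.446 -0.037  0.02 ]
wash_bottle scene [array([0.688, 0.396, 0.   ])]
wash_bottle side [array([0.668, 0.393, 0.   ])]
reagent_bottle scene [array([ 0.702, -0.343,  0.   ])]
reagent_bottle side [array([ 0.69 , -0.355,  0.   ])]
tube_rack scene [array([0.807, 0.104, 0.   ])]
tube_rack side [array([0.816, 0.107, 0.   ])]
scene 0.85 552.7874755859375 -373.46575927734375 107.2385025024414 49.80636215209961 24.204971668674094
scene 0.79 436.0623779296875 -370.6312561035156 108.63819885253906 55.289581298828125 15.802561521565899
scene 0.64 521.946044921875 -243.12960815429688 107.25922393798828 48.60475540161133 13.95961930937688
side 0.93 549.56689453125 -375.5342102050781 100.14350891113281 65.97879791259766 -166.3302784546292
side 0.79 519.3504028320312 -244.03163146972656 105.55216979980469 61.799564361572266 -172.34569793965602
side 0.55 435.97174072265625 -374.0015869140625 100.07286071777344 64.7354507446289 -166.51303288829698
```

Request:
move_arm(
  deltas=[
    [22.2,28.3,0,0,0,3.12],
    [22.2,28.3,0,0,0,3.12],
    [22.2,28.3,0,0,0,3.12],
    [22.2,28.3,0,0,0,3.12],
    [22.2,28.3,0,0,0,3.12],
  ],
  claw=0,
  squeeze=40,
)

```text
t: 1.57
eef_pos: [0.3258, -0.4973, 0.4047]
ee_rot: [-3.141, 0.0, -2.544]
force: [0.5, -0.6, 0.7]
width: 0.0875
```

Request:
move_arm(
  deltas=[
    [22.2,28.3,0,0,0,3.12],
    [22.2,28.3,0,0,0,3.12],
    [22.2,28.3,0,0,0,3.12],
    [22.2,28.3,0,0,0,3.12],
    [22.2,28.3,0,0,0,3.12],
  ],
)

```text
t: 1.98
eef_pos: [0.4368, -0.3555, 0.405]
ee_rot: [-3.141, 0.0, -2.272]
force: [0.4, -0.5, -0.1]
width: 0.0878
```

Request:
move_arm(
  deltas=[
    [22.2,28.3,0,0,0,3.12],
    [22.2,28.3,0,0,0,3.12],
    [3.6,36.4,0,0,0,3.12],
    [3.6,36.4,0,0,0,3.12],
    [3.6,36.4,0,0,0,3.12],
  ],
)

```text
t: 2.4
eef_pos: [0.4915, -0.1896, 0.4046]
ee_rot: [3.141, -0.0, -1.999]
force: [0.2, 0.5, 0.9]
width: 0.0875
```

Request:
move_arm(
  deltas=[
    [3.6,36.4,0,0,0,3.12],
    [3.6,36.4,0,0,0,3.12],
    [3.6,36.4,0,0,0,3.12],
    [3.6,36.4,0,0,0,3.12],
    [3.6,36.4,0,0,0,3.12],
  ],
)

```text
t: 2.82
eef_pos: [0.509, -0.0076, 0.4051]
ee_rot: [-3.141, 0.0, -1.727]
force: [0.6, 0.9, -0.6]
width: 0.0873
```

Request:
move_arm(
  deltas=[
    [3.6,36.4,0,0,0,3.12],
    [3.6,36.4,0,0,0,3.12],
    [3.6,36.4,0,0,0,3.12],
    [-9.6,37.3,0,0,0,3.12],
    [-9.6,37.3,0,0,0,3.12],
  ],
)

```text
t: 3.23
eef_pos: [0.5006, 0.1763, 0.4047]
ee_rot: [-3.141, -0.0, -1.455]
force: [0.5, 0.3, 0.2]
width: 0.0872
```

Request:
move_arm(
  deltas=[
    [-9.6,37.3,0,0,0,3.12],
    [-9.6,37.3,0,0,0,3.12],
    [-9.6,37.3,0,0,0,3.12],
    [-9.6,37.3,0,0,0,3.12],
    [-9.6,37.3,0,0,0,3.12],
  ],
)

```text
t: 3.65
eef_pos: [0.452, 0.3627, 0.405]
ee_rot: [-3.141, 0.0, -1.182]
force: [1.9, 0.3, -0.5]
width: 0.0874
```

```bash
python3 - <<'E'
from h import *
s=arm.get_state(); print(s['t'],s['eef_pos'],np.degrees(s['ee_rot']),s['q'],s['force'])
T=T_cam('wrist'); print(T.round(3).tolist())
snap('wrist','w1.png')
for r in arm.spot_point('turret_grip','wrist'): print(r, atz('wrist',r['xy'],.092,T))
E
```

```text
3.65 [0.45197242 0.36273367 0.40502249] [-1.79965472e+02  2.09429595e-02 -6.77348579e+01] [ 1.01363731e+00  2.02253691e-01 -2.03960993e-01  6.11907705e-05
 -1.16387907e+00 -6.25061576e-01] [ 1.89354281  0.33043598 -0.49402934]
[[-0.926, 0.365, 0.1, 0.479], [-0.379, -0.893, -0.244, 0.297], [-0.0, -0.264, 0.965, 0.386], [0.0, 0.0, 0.0, 1.0]]
{'xy': [281.9, 201.7], 'score': 0.86} [0.45304571 0.36137891 0.092     ]
```

View pics/w1.png

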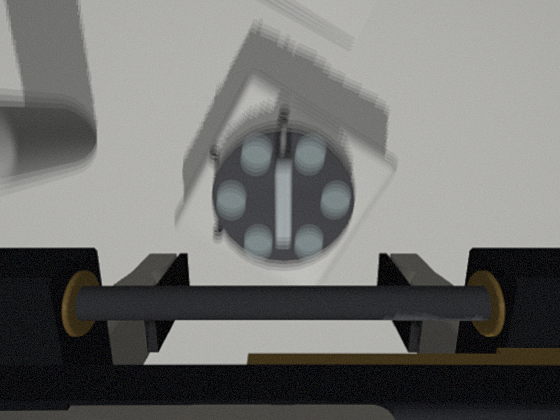

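The bar is upright in the picture at column 284, in line with the tool. I descend and grip it.

Request:
move_arm(
  deltas=[
    [0.5,-0.7,-35,0,0,0],
    [0.5,-0.7,-35,0,0,0],
    [0,0,-35,0,0,0],
    [0,0,-30,0,0,0],
    [0,0,-17,0,0,0],
  ],
)

```text
t: 4.17
eef_pos: [0.4532, 0.3582, 0.2493]
ee_rot: [3.138, -0.002, -1.186]
force: [-0.4, -0.5, -0.6]
width: 0.0877
```

Request:
move_arm(
  deltas=[
    [0,0,0,0,0,0],
    [0,0,0,0,0,0],
    [0,0,0,0,0,0],
    [0,0,0,0,0,0],
    [0,0,0,0,0,0],
  ],
  claw=255,
  squeeze=40,
)

```text
t: 4.58
eef_pos: [0.4542, 0.3599, 0.2543]
ee_rot: [-3.139, 0.001, -1.185]
force: [0.3, -0.1, -0.7]
width: 0.0599
```

Request:
move_arm(
  deltas=[
    [0,0,0,0,0,0],
    [0,0,0,0,0,0],
    [0,0,0,0,0,0],
    [0,0,0,0,0,0],
    [0,0,0,0,0,0],
  ],
)

```text
t: 5.0
eef_pos: [0.4539, 0.3596, 0.2528]
ee_rot: [-3.142, 0.0, -1.185]
force: [0.8, -0.3, 0.7]
width: 0.0263
```

Request:
move_arm(
  deltas=[
    [0,0,0,0,0,0],
    [0,0,0,0,0,0],
    [0,0,0,0,0,0],
    [0,0,0,0,0,0],
    [0,0,0,0,0,0],
  ],
)

```text
t: 5.42
eef_pos: [0.4533, 0.3592, 0.2525]
ee_rot: [3.14, -0.0, -1.185]
force: [-5.0, -0.8, 3.2]
width: 0.0138
```

Request:
move_arm(
  deltas=[
    [0,0,0,0,0,5],
    [0,0,0,0,0,5],
    [0,0,0,0,0,5],
    [0,0,0,0,0,5],
    [0,0,0,0,0,5],
  ],
)

```text
t: 5.83
eef_pos: [0.4535, 0.3594, 0.2525]
ee_rot: [3.14, 0.0, -0.745]
force: [-3.9, -0.7, 1.0]
width: 0.0139
```

Request:
move_arm(
  deltas=[
    [0,0,0,0,0,5],
    [0,0,0,0,0,5],
    [0,0,0,0,0,5],
    [0,0,0,0,0,5],
    [0,0,0,0,0,5],
  ],
)

```text
t: 6.25
eef_pos: [0.4536, 0.3595, 0.2525]
ee_rot: [3.141, 0.0, -0.308]
force: [-2.9, -0.1, 0.9]
width: 0.0136
```

Request:
move_arm(
  deltas=[
    [0,0,0,0,0,5],
    [0,0,0,0,0,5],
    [0,0,0,0,0,0],
    [0,0,0,0,0,0],
    [0,0,0,0,0,0],
  ],
)

```text
t: 6.67
eef_pos: [0.4536, 0.3596, 0.2525]
ee_rot: [3.141, 0.0, -0.141]
force: [-5.2, 1.8, 0.9]
width: 0.0136
```

Request:
move_arm(
  deltas=[
    [0,0,0,0,0,0],
    [0,0,0,0,0,0],
    [0,0,0,0,0,0],
    [0,0,0,0,0,0],
    [0,0,0,0,0,0],
  ],
  claw=0,
)

```text
t: 7.08
eef_pos: [0.4541, 0.3595, 0.2527]
ee_rot: [-3.141, -0.0, -0.138]
force: [0.0, -0.2, 0.0]
width: 0.0417
```

Request:
move_arm(
  deltas=[
    [0,0,5,0,0,0],
    [0,0,30,0,0,0],
    [0,0,35,0,0,0],
    [0,-10,35,0,0,0],
    [5,-30,25,0,0,0],
  ],
)

```text
t: 7.5
eef_pos: [0.4592, 0.3216, 0.3861]
ee_rot: [-3.139, -0.003, -0.135]
force: [1.4, -0.2, 0.6]
width: 0.0747
```

Request:
move_arm(
  deltas=[
    [6,-36,14,0,0,0],
    [7,-38,14,0,0,0],
    [7,-38,14,0,0,0],
    [7,-38,14,0,0,0],
    [7,-38,12,0,0,0],
  ],
)

```text
t: 7.92
eef_pos: [0.4926, 0.1297, 0.4525]
ee_rot: [-3.141, -0.001, -0.138]
force: [0.4, 1.8, 0.1]
width: 0.0876
```

Request:
move_arm(
  deltas=[
    [7,-38,0,0,0,1],
    [0,-32,0,0,0,1],
    [0,0,0,0,0,1],
    [0,0,0,0,0,0],
    [0,0,0,0,0,0],
  ],
)

```text
t: 8.33
eef_pos: [0.4999, 0.0614, 0.4511]
ee_rot: [-3.141, -0.001, -0.087]
force: [0.2, -0.5, 0.3]
width: 0.0877
```

```bash
python3 - <<'E'
from h import *
s=arm.get_state(); print(s['t'],s['eef_pos'],np.degrees(s['ee_rot']),s['q'],s['width'])
T=T_cam('wrist'); np.save('Tramp.npy',T)
snap('wrist','w2.png')
for r in arm.spot_point('lane1','wrist'): print(r, atz('wrist',r['xy'],.045,T))
a=snap('scene','s2.png')
for n,z in [('scene',.092)]:
    for r in arm.spot_point('turret_grip',n): print(r, atz(n,r['xy'],z))
b=cv2.imread('pics/w2.png'); c=cv2.resize(cv2.imread('pics/s2.png')[210:310,360:480],(360,300)); 
cv2.imwrite('pics/w2b.png',np.hstack([cv2.resize(b,(560,420))[:,:],]))
cv2.imwrite('pics/s2c.png',c)
E
```

```text
8.3333 [0.49986989 0.06140434 0.45105904] [-1.79977567e+02 -3.48522155e-02 -4.98770268e+00] [ 5.12938595e-01  4.40027133e-02 -2.82796081e-01  2.14499380e-05
 -1.24327442e+00  9.70799124e-01] 0.08774516536297831
{'xy': [422.3, 250.2], 'score': 0.75} [0.45116548 0.35753517 0.092     ]
{'xy': [259.2, 300.1], 'score': 0.44} [0.83747633 0.12528149 0.092     ]
```

View pics/w2.png

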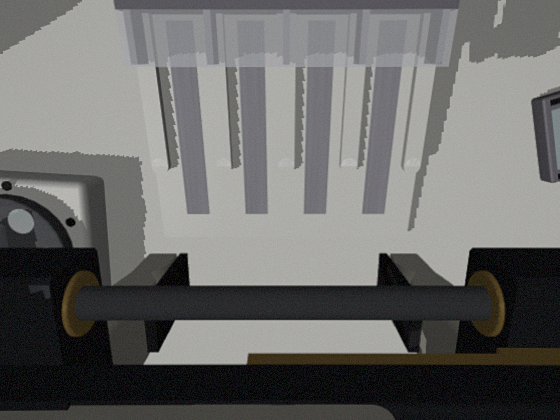

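View pics/s2c.png

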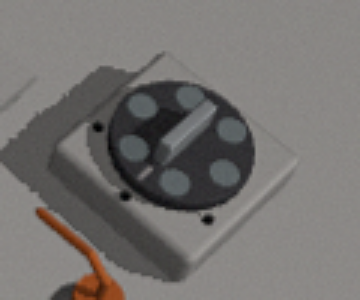

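The turret line meets the middle dot and the turret has been released. From the guide ends (row ~165) and mat ends (row ~213) I now fit the ramp pose.

```bash
cat >> h.py <<'E'
A8=np.radians(8)
def ramp_R(yaw): return R.from_euler('z',yaw).as_matrix()@R.from_euler('y',-A8).as_matrix()
def ramp_pt(p,P):  # P in ramp coords, origin midway between lane2/3 at stop foot
    x,y,yaw=p; return np.array([x,y,.012+.235*np.sin(A8)])+ramp_R(yaw)@np.array(P)
E
python3 - <<'E'
from h import *
from scipy.optimize import least_squares
T=np.load('Tramp.npy')
obs=[]
for i,u in enumerate([161,224,288,349,411]): obs.append((np.array([-.154,.136-.068*i,.008]),'wrist',(u,[168,168,168,166,165][i])))
for i,u in enumerate([198,256,315,373]): obs.append((('m',.102-.068*i),'wrist',(u,213.5)))
for u in [((270.9,239.7),2),((252.6,221.8),3),((306.3,268.2),0),((287.5,254.1),1)]: obs.append((np.array([0,.102-.068*u[1],0]),'scene',u[0]))
for u in [((247.1,217.5),1),((262.7,204.3),2),((224.8,230.3),0),((282,196.5),3)]: obs.append((np.array([0,.102-.068*u[1],0]),'side',u[0]))
for u,y in [((333,411),.145),((505,294),-.145)]: obs.append((np.array([-.235,y,0]),'side',(u[0]/2+100,u[1]/2+100)))
for u,y in [((162,236),.145),((408,231),-.145)]: obs.append((np.array([-.235,y,0]),'wrist',u))
def f(v):
    o=[]
    for P,n,px in obs:
        if P[0]=='m': P=np.array([v[3],P[1],0.])
        o+=list(proj(n,ramp_pt(v[:3],P),T if n=='wrist' else None)-px)
    return np.array(o)
r=least_squares(f,[.66,.045,-.09,-.2],x_scale=[.01,.01,.01,.01],loss='soft_l1')
print(r.x,np.degrees(r.x[2])); print(f(r.x).reshape(-1,2).round(1)); np.save('ramp.npy',r.x[:3])
for i in range(4): print(ramp_pt(r.x[:3],[0,.102-.068*i,0]).round(4))
E
```

```text
[ 0.66651925  0.04428322 -0.07950626 -0.21131628] -4.555373351425626
[[ 0.7  1.1]
 [-0.1  0.6]
 [-2.   0.1]
 [-0.8  1.6]
 [-0.5  2.1]
 [ 1.4  0.6]
 [ 1.2  0.2]
 [ 0.1 -0.3]
 [-0.  -0.7]
 [-1.2 -0.1]
 [ 0.3  3.6]
 [-0.7  1.8]
 [-0.2  0.4]
 [-3.3 -0.7]
 [ 1.2  1.1]
 [-1.9 -1.5]
 [ 1.  -2. ]
 [-2.1 -1.2]
 [-1.5 -2.3]
 [ 3.5 -3.5]
 [-0.9 -0.3]]
[0.6746 0.146  0.0447]
[0.6692 0.0782 0.0447]
[0.6638 0.0104 0.0447]
[ 0.6584 -0.0574  0.0447]
```

Request:
move_arm(
  deltas=[
    [-4,-40,0,0,0,2.2],
    [-4,-40,0,0,0,2.2],
    [-4,-40,0,0,0,2.2],
    [-4,-40,0,0,0,2.2],
    [-4,-40,0,0,0,2.2],
  ],
)

```text
t: 8.95
eef_pos: [0.4797, -0.1392, 0.4508]
ee_rot: [3.142, -0.0, 0.11]
force: [1.2, 0.1, 0.3]
width: 0.0876
```

Request:
move_arm(
  deltas=[
    [-4,-40,0,0,0,2.2],
    [-4,-40,0,0,0,2.2],
    [-4,-40,0,0,0,2.2],
    [-4,-40,0,0,0,2.2],
    [-4,-40,0,0,0,2.2],
  ],
)

```text
t: 9.37
eef_pos: [0.46, -0.3397, 0.4507]
ee_rot: [3.142, -0.0, 0.302]
force: [1.3, 0.6, 0.1]
width: 0.0873
```

Request:
move_arm(
  deltas=[
    [0,0,0,0,0,0],
    [0,0,0,0,0,0],
    [0,0,0,0,0,0],
    [0,0,0,0,0,0],
    [0,0,0,0,0,0],
  ],
)

```text
t: 9.78
eef_pos: [0.4604, -0.3371, 0.4509]
ee_rot: [3.141, -0.0, 0.3]
force: [-0.8, -0.0, -1.0]
width: 0.0879
```

```bash
cat >> h.py <<'E'
def cassettes(n,T=None,z=.024):
    T=T_cam(n) if T is None else T; out=[]
    for r in arm.masks_of('cassette1',n):
        m=r['pixels'].astype(np.uint8); ys,xs=np.nonzero(m)
        if r['score']<.3 or len(xs)<100: continue
        P=np.array([atz(n,(x,y),z*.6,T)[:2] for x,y in zip(xs[::3],ys[::3])]); (c,s,a)=cv2.minAreaRect((P*1000).astype(np.float32))
        if s[0]<s[1]: a+=90
        a=(a+90)%180-90
        o=arm.spot_point('cassette1',n); o=[atz(n,q['xy'],0,T)[:2]*1000 for q in o]
        o=min(o,key=lambda q:np.hypot(*(q-np.array(c)))) if o else None
        print(n,round(r['score'],2),'xy',np.round(r['xy']),'rect c',np.round(c,1),np.round(s,1),'yaw',round(a,1),'origin',None if o is None else o.round(1), 'border' if xs.min()<2 or xs.max()>557 or ys.min()<2 else '')
def st():
    s=arm.get_state(); print('t',round(s['t'],2),'tcp',(s['eef_pos']*1000).round(1),'rot',np.degrees(s['ee_rot']).round(1),'q',s['q'].round(2),'w',round(s['width'],4),'F',s['force'].round(1)); return s
E
python3 - <<'E'
from h import *
st(); T=T_cam('wrist'); np.save('Tc.npy',T); snap('wrist','w3.png'); cassettes('wrist',T)
E
```

```text
t 9.78 tcp [ 460.4 -337.1  450.9] rot [180.   -0.   17.2] q [-0.29  0.16 -0.15 -0.   -1.26  2.16] w 0.0879 F [-0.8 -0.  -1. ]
wrist 0.71 xy [342. 108.] rect c [ 549.1 -378. ] [97.6 44.1] yaw 18.8 origin [ 550.9 -376.8] 
wrist 0.6 xy [306. 204.] rect c [ 435.2 -376. ] [99.6 42.2] yaw 14.4 origin [ 437.9 -371.7] 
wrist 0.58 xy [221. 100.] rect c [ 519.4 -248.5] [97.2 42. ] yaw 11.3 origin [ 518.6 -248.9]
```

View pics/w3.png

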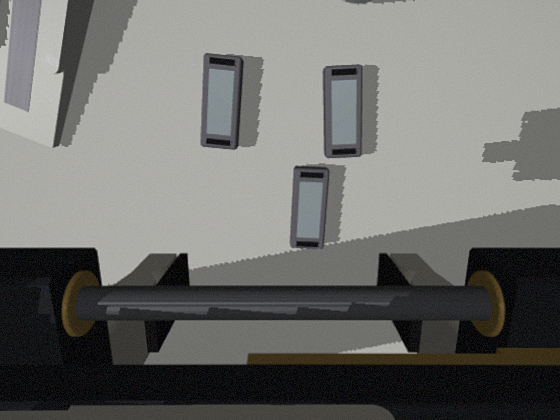

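Three cassettes are visible, all window up, at (342,108), (306,204) and (221,100). I take the one nearest the ramp first.

Request:
move_arm(
  deltas=[
    [7.8,16.9,-37,0,0,-1.18],
    [7.8,16.9,-37,0,0,-1.18],
    [7.8,16.9,-37,0,0,-1.18],
    [7.8,16.9,-37,0,0,-1.18],
    [7.8,16.9,-37,0,0,-1.18],
  ],
)

```text
t: 10.45
eef_pos: [0.499, -0.253, 0.2647]
ee_rot: [3.141, -0.001, 0.194]
force: [1.2, -0.0, -0.7]
width: 0.0879
```

Request:
move_arm(
  deltas=[
    [0,0,-30,0,0,0],
    [0,0,-25,0,0,0],
    [0,0,-17,0,0,0],
    [0,0,-9,0,0,0],
    [0,0,-2,0,0,0],
  ],
)

```text
t: 10.87
eef_pos: [0.4985, -0.2537, 0.1811]
ee_rot: [-3.141, 0.003, 0.196]
force: [-0.1, -0.0, 0.7]
width: 0.0872
```

Request:
move_arm(
  deltas=[
    [0,0,0,0,0,0],
    [0,0,0,0,0,0],
    [0,0,0,0,0,0],
    [0,0,0,0,0,0],
    [0,0,0,0,0,0],
  ],
  claw=255,
  squeeze=35,
)

```text
t: 11.28
eef_pos: [0.4992, -0.254, 0.1837]
ee_rot: [3.141, -0.002, 0.195]
force: [-0.2, -0.4, 0.8]
width: 0.0601
```

Request:
move_arm(
  deltas=[
    [0,0,0,0,0,0],
    [0,0,0,0,0,0],
    [0,0,0,0,0,0],
    [0,0,0,0,0,0],
    [0,0,0,0,0,0],
  ],
)

```text
t: 11.7
eef_pos: [0.4989, -0.2539, 0.1829]
ee_rot: [3.142, -0.0, 0.195]
force: [0.0, 0.6, 4.0]
width: 0.0395
```

Request:
move_arm(
  deltas=[
    [0,0,10,0,0,0],
    [0,0,20,0,0,0],
    [0,0,30,0,0,0],
    [0,0,20,0,0,0],
    [0,0,0,0,0,0],
  ],
)

```text
t: 12.12
eef_pos: [0.5004, -0.2543, 0.2676]
ee_rot: [3.138, -0.006, 0.196]
force: [-0.1, -0.0, -1.4]
width: 0.0395
```

```bash
cat >> h.py <<'E'
def D(P,tilt=8.):
    "delta from present pose to: grasp-axis tip point at ramp coords P (tip), tool x along ramp, tilted"
    s=arm.get_state(); p=np.load('ramp.npy'); yaw=p[2]
    Rt=R.from_euler('z',yaw)*R.from_euler('y',-np.radians(tilt))*R.from_euler('x',np.pi)
    tcp=ramp_pt(p,P)-Rt.as_matrix()[:,2]*.178
    dr=(Rt*R.from_euler('xyz',s['ee_rot']).inv()).as_rotvec(degrees=True)
    print('target tcp',(tcp*1000).round(1),'d',((tcp-s['eef_pos'])*1000).round(1),'rot',dr.round(2))
E
python3 - <<'E'
from h import *
st(); D([-.17,-.034,.06]); D([-.17,-.034,.004])
for a in (2,3,4): print(a, ramp_pt(np.load('ramp.npy'),[-.17,.102-.068*(a-1),.0]).round(4))
E
```

```text
t 12.12 tcp [ 500.4 -254.3  267.6] rot [179.8  -0.4  11.2] q [-0.12  0.3  -0.42  0.   -0.84  1.89] w 0.0395 F [-0.1 -0.  -1.4]
target tcp [463.   26.4 256.7] d [-37.4 280.7 -10.9] rot [  0.63  -7.63 -15.77]
target tcp [470.8  25.8 201.3] d [-29.6 280.1 -66.3] rot [  0.63  -7.63 -15.77]
2 [0.5014 0.0915 0.021 ]
3 [0.496  0.0238 0.021 ]
4 [ 0.4906 -0.044   0.021 ]
```

Request:
move_arm(
  deltas=[
    [-3.2,34.9,-1.1,0.06,-0.76,-1.58],
    [-3.2,34.9,-1.1,0.06,-0.76,-1.58],
    [-3.2,34.9,-1.1,0.06,-0.76,-1.58],
    [-3.2,34.9,-1.1,0.06,-0.76,-1.58],
    [-3.2,34.9,-1.1,0.06,-0.76,-1.58],
  ],
)

```text
t: 12.53
eef_pos: [0.4823, -0.0781, 0.2572]
ee_rot: [3.139, -0.067, 0.055]
force: [-0.2, 0.9, -1.6]
width: 0.0394
```

Request:
move_arm(
  deltas=[
    [-3.2,34.9,-1.1,0.06,-0.76,-1.58],
    [-3.2,34.9,-1.1,0.06,-0.76,-1.58],
    [-3.2,34.9,-1.1,0.06,-0.76,-1.58],
    [-3.2,34.9,-1.1,0.06,-0.76,-1.58],
    [-3.2,34.9,-1.1,0.06,-0.76,-1.58],
  ],
)

```text
t: 12.95
eef_pos: [0.4662, 0.0967, 0.2518]
ee_rot: [-3.138, -0.133, -0.082]
force: [0.1, -0.0, -1.2]
width: 0.0399
```

Request:
move_arm(
  deltas=[
    [0,0,0,0,0,0],
    [0,0,0,0,0,0],
    [0,0,0,0,0,0],
    [0,0,0,0,0,0],
    [0,0,0,0,0,0],
  ],
)

```text
t: 13.37
eef_pos: [0.4669, 0.0941, 0.2516]
ee_rot: [-3.139, -0.132, -0.083]
force: [-0.5, 0.3, -1.0]
width: 0.0393
```

```bash
python3 - <<'E'
from h import *
st(); D([-.17,.034,.004]);snap('wrist','w4.png'); snap('scene','s4.png')
a=cv2.imread('pics/w4.png'); b=cv2.imread('pics/s4.png')[140:350,200:480]
cv2.imwrite('pics/m4.png',np.vstack([a[:250],cv2.resize(b,(467,350))]) if 0 else np.hstack([cv2.resize(a,(400,300)),cv2.resize(b,(400,300))]))
E
```

```text
t 13.37 tcp [466.9  94.1 251.6] rot [-179.8   -7.6   -4.7] q [ 0.65  0.16 -0.74  0.16 -0.58  0.71] w 0.0393 F [-0.5  0.3 -1. ]
target tcp [476.2  93.6 201.3] d [  9.2  -0.5 -50.3] rot [-0.19 -0.41  0.16]
```

View pics/m4.png

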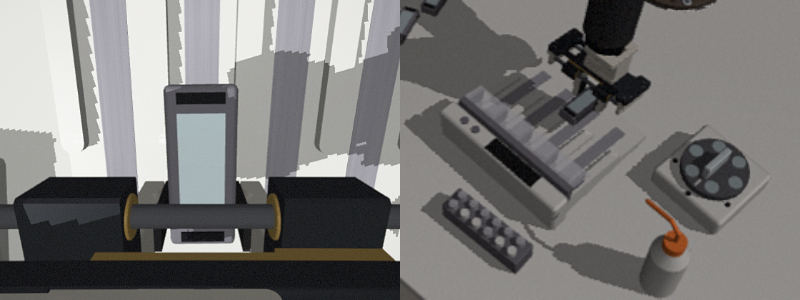

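The cassette hangs straight over the lane 2 mat. Lowering it.

Request:
move_arm(
  deltas=[
    [3,-0.2,-20,-0.2,-0.4,0.2],
    [3,-0.2,-14,0,0,0],
    [2,-0.1,-8,0,0,0],
    [1,0,-5,0,0,0],
    [0.2,0,-2,0,0,0],
  ],
)

```text
t: 13.88
eef_pos: [0.4761, 0.094, 0.2027]
ee_rot: [3.14, -0.139, -0.078]
force: [-18.3, 2.1, 36.0]
width: 0.0398
```

Request:
move_arm(
  deltas=[
    [0,0,-1,0,0,0],
    [0,0,0,0,0,0],
    [0,0,0,0,0,0],
    [0,0,0,0,0,0],
    [0,0,0,0,0,0],
  ],
)

```text
t: 14.3
eef_pos: [0.4759, 0.0939, 0.2027]
ee_rot: [3.141, -0.14, -0.078]
force: [-5.6, -3.6, 11.1]
width: 0.0398
```

Request:
move_arm(
  deltas=[
    [0,0,0,0,0,0],
    [0,0,0,0,0,0],
    [0,0,0,0,0,0],
    [0,0,0,0,0,0],
    [0,0,0,0,0,0],
  ],
  claw=60,
)

```text
t: 14.72
eef_pos: [0.4763, 0.0947, 0.2017]
ee_rot: [-3.142, -0.14, -0.077]
force: [-0.6, -0.5, 0.2]
width: 0.0653
```

Request:
move_arm(
  deltas=[
    [-0.8,0,6,0,0,0],
    [-2.8,0.2,20,0,0,0],
    [-4,0.3,29,0,0,0],
    [-12,1,-1.5,0,0,0],
    [-14,1,-2,0,0,0],
  ],
)

```text
t: 15.13
eef_pos: [0.4433, 0.0978, 0.2553]
ee_rot: [-3.139, -0.143, -0.078]
force: [-0.8, 0.4, -0.3]
width: 0.0669
```

Request:
move_arm(
  deltas=[
    [-14,1,-2,0,0,0],
    [-4.4,0.5,-1,0,0,0],
    [0,0,0,0,0,0],
    [0,0,0,0,0,0],
    [0,0,0,0,0,0],
  ],
  claw=255,
)

```text
t: 15.55
eef_pos: [0.4248, 0.099, 0.2505]
ee_rot: [-3.141, -0.14, -0.077]
force: [-0.2, 0.0, -0.4]
width: 0.0389
```

Request:
move_arm(
  deltas=[
    [0,0,0,0,0,0],
    [0,0,0,0,0,0],
    [0,0,0,0,0,0],
    [0,0,0,0,0,0],
    [0,0,0,0,0,0],
  ],
)

```text
t: 15.97
eef_pos: [0.4242, 0.0985, 0.2501]
ee_rot: [3.141, -0.14, -0.077]
force: [0.5, 0.0, -0.5]
width: 0.0056
```

```bash
python3 - <<'E'
from h import *
st(); D([-.215,.034,.012]); D([-.105,.034,.012]);snap('wrist','w5.png'); snap('scene','s5.png')
a=cv2.imread('pics/w5.png'); b=cv2.imread('pics/s5.png')[140:350,200:480]
cv2.imwrite('pics/m5.png',np.hstack([cv2.resize(a,(400,300)),cv2.resize(b,(400,300))]))
E
```

```text
t 15.97 tcp [424.2  98.5 250.1] rot [180.   -8.   -4.4] q [ 0.73  0.09 -0.84  0.19 -0.55  0.61] w 0.0056 F [ 0.5  0.  -0.5]
target tcp [430.6  97.2 202.9] d [  6.4  -1.3 -47.1] rot [ 0.02  0.   -0.13]
target tcp [539.2  88.5 218.2] d [115.  -10.  -31.8] rot [ 0.02  0.   -0.13]
```

View pics/m5.png

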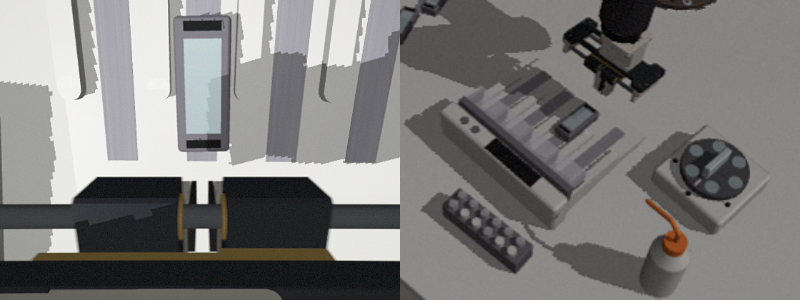

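The cassette sits straight in lane 2. Now lower behind it and push it up.

Request:
move_arm(
  deltas=[
    [1.5,-0.3,-12,0,0,0],
    [2,-0.4,-15,0,0,0],
    [2,-0.4,-15,0,0,0],
    [0.9,-0.2,-5,0,0,0],
    [3,-0.2,0.4,0,0,0],
  ],
)

```text
t: 16.48
eef_pos: [0.4329, 0.0964, 0.2024]
ee_rot: [3.139, -0.137, -0.077]
force: [0.5, -0.5, 0.0]
width: 0.0005
```

Request:
move_arm(
  deltas=[
    [10,-0.8,1.4,0,0,0],
    [10,-0.8,1.4,0,0,0],
    [10,-0.8,1.4,0,0,0],
    [10,-0.8,1.4,0,0,0],
    [10,-0.8,1.4,0,0,0],
  ],
)

```text
t: 16.9
eef_pos: [0.4842, 0.0931, 0.2115]
ee_rot: [-3.141, -0.14, -0.077]
force: [-0.0, 0.1, 0.3]
width: 0.0004
```

Request:
move_arm(
  deltas=[
    [10,-0.8,1.4,0,0,0],
    [10,-0.8,1.4,0,0,0],
    [10,-0.8,1.4,0,0,0],
    [8,-0.6,1.1,0,0,0],
    [5,-0.4,0.7,0,0,0],
  ],
)

```text
t: 17.32
eef_pos: [0.5274, 0.0898, 0.2173]
ee_rot: [-3.141, -0.14, -0.077]
force: [-1.4, 0.7, 1.2]
width: 0.0008
```

Request:
move_arm(
  deltas=[
    [2,-0.2,0.3,0,0,0],
    [1,-0.1,0.1,0,0,0],
    [1,-0.1,0.1,0,0,0],
    [1,-0.1,0.1,0,0,0],
    [1,-0.1,0.1,0,0,0],
  ],
)

```text
t: 17.73
eef_pos: [0.5322, 0.089, 0.2172]
ee_rot: [3.141, -0.139, -0.077]
force: [-2.9, 0.9, 0.4]
width: 0.0005
```

Request:
move_arm(
  deltas=[
    [1.5,-0.1,0.2,0,0,0],
    [1.5,-0.1,0.2,0,0,0],
    [1,-0.1,0.15,0,0,0],
    [1,-0.1,0.15,0,0,0],
    [0,0,0,0,0,0],
  ],
)

```text
t: 18.15
eef_pos: [0.5338, 0.0884, 0.2168]
ee_rot: [3.139, -0.133, -0.078]
force: [-26.2, 12.4, 13.1]
width: 0.0004
```

Request:
move_arm(
  deltas=[
    [1,-0.1,0.15,0,0,0],
    [1,-0.1,0.15,0,0,0],
    [1,-0.1,0.15,0,0,0],
    [0,0,0,0,0,0],
    [0,0,0,0,0,0],
  ],
)

```text
t: 18.57
eef_pos: [0.5347, 0.088, 0.2166]
ee_rot: [3.138, -0.129, -0.078]
force: [-39.7, 20.1, 20.9]
width: 0.0006
```

Request:
move_arm(
  deltas=[
    [-5,0.4,-0.7,0,0,0],
    [-15,1.2,-2,0,0,0],
    [-10,1,20,0,0,0],
    [-10,1,30,0,0,0],
    [-10,1,35,0,0,0],
  ],
)

```text
t: 18.98
eef_pos: [0.4895, 0.0928, 0.3002]
ee_rot: [3.139, -0.137, -0.076]
force: [1.6, -0.6, 0.0]
width: 0.0003
```

Request:
move_arm(
  deltas=[
    [-10,-10,30,0,2,0],
    [0,-20,30,0,2,0],
    [0,-20,30,0,2,0],
    [0,0,0,0,2,0],
    [0,0,0,0,0,0],
  ],
  claw=0,
)

```text
t: 19.4
eef_pos: [0.4812, 0.0426, 0.3929]
ee_rot: [3.133, -0.003, -0.078]
force: [0.7, -0.2, -0.6]
width: 0.0283
```

```bash
python3 - <<'E'
from h import *
st(); T=T_cam('wrist'); a=snap('wrist','w6.png'); b=snap('scene','s6.png')
p=np.load('ramp.npy')
for z in (0,.022): print([proj('wrist',ramp_pt(p,[x,.034+dy,z]),T).round(0).tolist() for x,dy in [(-.096,.02),(-.096,-.02),(0,.02),(0,-.02)]])
cassettes('wrist',T,z=.08)
a=cv2.imread('pics/w6.png'); b=cv2.imread('pics/s6.png')[180:300,220:380]
cv2.imwrite('pics/m6.png',np.hstack([cv2.resize(a[:300],(400,300))if 0 else a[:300,80:480],cv2.resize(b,(400,300))]))
E
```

```text
t 19.4 tcp [481.2  42.6 392.9] rot [179.5  -0.2  -4.4] q [ 0.5   0.05 -0.42  0.01 -1.11  0.99] w 0.0283 F [ 0.7 -0.2 -0.6]
[[200.0, 93.0], [245.0, 93.0], [189.0, -36.0], [240.0, -36.0]]
[[194.0, 96.0], [243.0, 96.0], [182.0, -44.0], [237.0, -43.0]]
wrist 0.63 xy [215.  66.] rect c [593.6  85.8] [43.3 52.5] yaw -4.3 origin [625.9  91.6] 
wrist 0.42 xy [  6. 263.] rect c [440.9 304.8] [ 8.2 53.9] yaw -15.6 origin [625.9  91.6] border
```

View pics/m6.png

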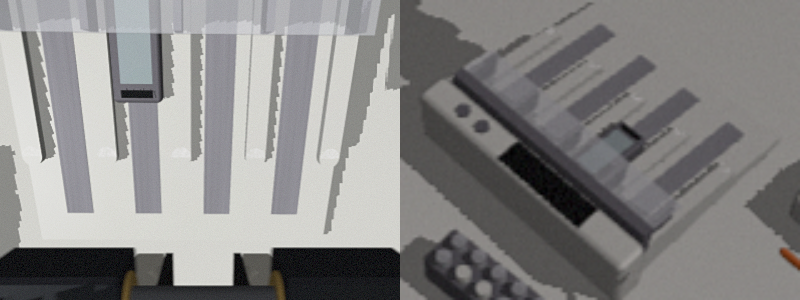

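The rear end shows at row ~101, while my fitted home position is row ~95. That is either a ~5 mm fit error or a short push, so I look at the stop from directly above.

Request:
move_arm(
  deltas=[
    [25,7,10,0.3,0,0],
    [30,7,10,0.2,0,0],
    [30,7,10,0,0,0],
    [25,7,10,0,0,0],
    [10,6,10,0,0,0],
  ],
)

```text
t: 20.07
eef_pos: [0.6031, 0.078, 0.4391]
ee_rot: [3.138, 0.002, -0.076]
force: [0.1, -0.5, -0.0]
width: 0.0814
```

Request:
move_arm(
  deltas=[
    [0,0,0,0,0,0],
    [0,0,0,0,0,0],
    [0,0,0,0,0,0],
    [0,0,0,0,0,0],
    [0,0,0,0,0,0],
  ],
)

```text
t: 20.48
eef_pos: [0.5997, 0.0768, 0.4404]
ee_rot: [3.139, 0.001, -0.076]
force: [-0.4, -0.5, -0.2]
width: 0.0874
```

```bash
python3 - <<'E'
from h import *
st(); T=T_cam('wrist'); np.save('T7.npy',T); a=snap('wrist','w7.png')
p=np.load('ramp.npy')
for P in [(-.096,.034,.022),(-.096,.034,0),(0,.034,0),(0,.034,.022),(0,-.034,0),(0,.034,.04),(-.045,.034,.04),(-.154,0,.008)]: print(P,proj('wrist',ramp_pt(p,P),T).round(1))
for n in ['lane1','cassette1']: print([(np.round(r['xy'],1).tolist(),round(r['score'],2)) for r in arm.spot_point(n,'wrist')])
cv2.imwrite('pics/m7.png',cv2.resize(a[0:300,100:500,::-1],(800,600),interpolation=cv2.INTER_CUBIC))
E
```

```text
t 20.48 tcp [599.7  76.8 440.4] rot [179.9   0.   -4.4] q [ 0.45  0.22 -0.1   0.   -1.25  1.04] w 0.0874 F [-0.4 -0.5 -0.2]
(-0.096, 0.034, 0.022) [274.8 213.2]
(-0.096, 0.034, 0) [275.2 205.3]
(0, 0.034, 0) [274.7 115.3]
(0, 0.034, 0.022) [274.3 118.8]
(0, -0.034, 0) [343.4 115.5]
(0, 0.034, 0.04) [273.9 122. ]
(-0.045, 0.034, 0.04) [274.2 170.8]
(-0.154, 0, 0.008) [305.2 255.4]
[([277.4, 119.8], 0.73), ([344.4, 124.4], 0.61), ([410.9, 122.0], 0.56)]
[([273.5, 170.9], 0.9)]
```

View pics/m7.png

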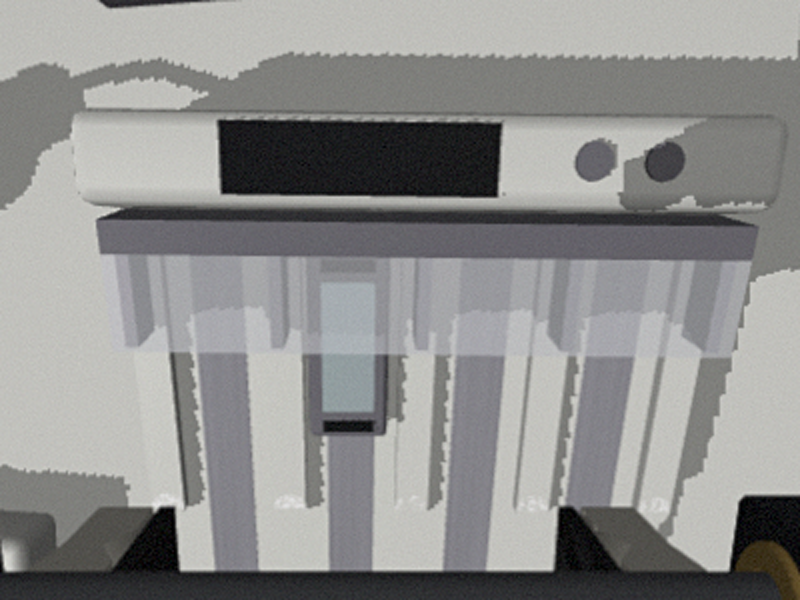

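The front is tucked against the stop, and the hard contact force agrees with that, so cassette 1 is home. My ramp fit was about 5 mm too far in x, so I correct it and return for the next cassette.

Request:
move_arm(
  deltas=[
    [-12.7,-38,1,0,0,2],
    [-12.7,-38,1,0,0,2],
    [-12.7,-38,1,0,0,2],
    [-12.7,-38,1,0,0,2],
    [-12.7,-38,1,0,0,2],
  ],
  claw=0,
)

```text
t: 21.05
eef_pos: [0.5358, -0.1145, 0.4461]
ee_rot: [3.139, -0.001, 0.101]
force: [1.1, -0.3, 1.8]
width: 0.0877
```

Request:
move_arm(
  deltas=[
    [-12.7,-38,1,0,0,2],
    [-12.7,-38,1,0,0,2],
    [-12.7,-38,1,0,0,2],
    [-12.7,-38,1,0,0,2],
    [-12.7,-38,1,0,0,2],
  ],
)

```text
t: 21.47
eef_pos: [0.4722, -0.3046, 0.4512]
ee_rot: [3.139, -0.001, 0.275]
force: [0.9, -0.4, -0.1]
width: 0.0878
```

Request:
move_arm(
  deltas=[
    [-12.7,-37,0,0,0,0],
    [0,0,0,0,0,0],
    [0,0,0,0,0,0],
    [0,0,0,0,0,0],
    [0,0,0,0,0,0],
  ],
)

```text
t: 21.88
eef_pos: [0.461, -0.3393, 0.4508]
ee_rot: [3.139, -0.0, 0.273]
force: [0.3, -0.3, 0.3]
width: 0.0876
```

```bash
python3 - <<'E'
from h import *
p=np.load('ramp.npy'); p[0]-=.005; np.save('ramp.npy',p)
st(); T=T_cam('wrist'); snap('wrist','w8.png'); cassettes('wrist',T)
E
```

```text
t 21.88 tcp [ 461.  -339.3  450.8] rot [179.9  -0.   15.7] q [-0.29  0.16 -0.15  0.   -1.26  2.14] w 0.0876 F [ 0.3 -0.3  0.3]
wrist 0.9 xy [306. 203.] rect c [ 435.7 -376. ] [100.4  41.6] yaw 14.9 origin [ 434.3 -376.2] 
wrist 0.59 xy [335. 107.] rect c [ 549.3 -377.6] [96. 42.] yaw 19.9 origin [ 549.9 -375. ]
```

Request:
move_arm(
  deltas=[
    [-9,-8.4,-37,0,0,-0.2],
    [-9,-8.4,-37,0,0,-0.2],
    [-9,-8.3,-37,0,0,-0.2],
    [-9,-8.3,-37,0,0,-0.2],
    [-9,-8.3,-37,0,0,-0.2],
  ],
)

```text
t: 22.5
eef_pos: [0.4157, -0.3813, 0.2647]
ee_rot: [3.139, -0.001, 0.257]
force: [1.1, -0.1, -0.6]
width: 0.0876
```

Request:
move_arm(
  deltas=[
    [0,0,-30,0,0,0],
    [0,0,-25,0,0,0],
    [0,0,-17,0,0,0],
    [0,0,-9,0,0,0],
    [0,0,-2,0,0,0],
  ],
)

```text
t: 22.92
eef_pos: [0.4158, -0.3811, 0.1811]
ee_rot: [3.141, 0.002, 0.256]
force: [-0.6, -0.2, 0.8]
width: 0.0876
```

Request:
move_arm(
  deltas=[
    [0,0,0,0,0,0],
    [0,0,0,0,0,0],
    [0,0,0,0,0,0],
    [0,0,0,0,0,0],
    [0,0,0,0,0,0],
  ],
  claw=255,
  squeeze=35,
)

```text
t: 23.33
eef_pos: [0.416, -0.3818, 0.1837]
ee_rot: [3.138, -0.001, 0.255]
force: [0.2, 0.6, -0.4]
width: 0.0596
```

Request:
move_arm(
  deltas=[
    [0,0,0,0,0,0],
    [0,0,0,0,0,0],
    [0,0,0,0,0,0],
    [0,0,0,0,0,0],
    [0,0,0,0,0,0],
  ],
)

```text
t: 23.75
eef_pos: [0.4158, -0.3818, 0.1829]
ee_rot: [3.139, 0.0, 0.255]
force: [-1.0, 0.7, 4.2]
width: 0.0394
```

Request:
move_arm(
  deltas=[
    [0,0,10,0,0,0],
    [0,0,20,0,0,0],
    [0,0,30,0,0,0],
    [0,0,20,0,0,0],
    [0,0,0,0,0,0],
  ],
)

```text
t: 24.17
eef_pos: [0.4171, -0.3825, 0.2676]
ee_rot: [3.135, -0.005, 0.256]
force: [0.7, -0.9, -2.0]
width: 0.0396
```

```bash
python3 - <<'E'
from h import *
st(); D([-.17,-.034,.06]); D([-.17,-.034,.005])
E
```

```text
t 24.17 tcp [ 417.1 -382.5  267.6] rot [179.6  -0.3  14.7] q [-0.4   0.31 -0.41  0.   -0.84  2.22] w 0.0396 F [ 0.7 -0.9 -2. ]
target tcp [458.   26.4 256.7] d [ 40.9 408.9 -10.8] rot [  1.09  -7.69 -19.17]
target tcp [465.6  25.8 202.3] d [ 48.6 408.3 -65.3] rot [  1.09  -7.69 -19.17]
```

Request:
move_arm(
  deltas=[
    [3.4,34.1,0,0.09,-0.64,-1.6],
    [3.4,34.1,0,0.09,-0.64,-1.6],
    [3.4,34.1,0,0.09,-0.64,-1.6],
    [3.4,34.1,0,0.09,-0.64,-1.6],
    [3.4,34.1,0,0.09,-0.64,-1.6],
  ],
)

```text
t: 24.58
eef_pos: [0.4323, -0.2098, 0.2626]
ee_rot: [3.137, -0.056, 0.113]
force: [0.1, -0.5, -2.0]
width: 0.0401
```

Request:
move_arm(
  deltas=[
    [3.4,34.1,-1,0.09,-0.64,-1.6],
    [3.4,34.1,-1,0.09,-0.64,-1.6],
    [3.4,34.1,-1,0.09,-0.64,-1.6],
    [3.4,34.1,-1,0.09,-0.64,-1.6],
    [3.4,34.1,-1,0.09,-0.64,-1.6],
  ],
)

```text
t: 25.0
eef_pos: [0.4493, -0.0392, 0.2578]
ee_rot: [-3.14, -0.113, -0.026]
force: [1.0, 1.1, -1.5]
width: 0.0395
```

Request:
move_arm(
  deltas=[
    [3.4,34.1,0,0.09,-0.64,-1.6],
    [3.4,34.1,0,0.09,-0.64,-1.6],
    [0,0,0,0,0,0],
    [0,0,0,0,0,0],
    [0,0,0,0,0,0],
  ],
)

```text
t: 25.42
eef_pos: [0.4561, 0.0275, 0.2575]
ee_rot: [-3.137, -0.133, -0.08]
force: [-0.0, -0.8, -2.3]
width: 0.0395
```

```bash
python3 - <<'E'
from h import *
st(); D([-.17,-.034,.005]); T=T_cam('wrist'); snap('wrist','w9.png')
b=arm.grab_frame('scene')
cassettes('scene',z=.09); cassettes('wrist',T,z=.15)
E
```

```text
t 25.42 tcp [456.1  27.5 257.5] rot [-179.7   -7.6   -4.6] q [ 0.52  0.12 -0.76  0.13 -0.58  0.86] w 0.0395 F [-0.  -0.8 -2.3]
target tcp [465.6  25.8 202.3] d [  9.5  -1.7 -55.2] rot [-0.28 -0.34 -0.02]
scene 0.68 xy [308. 199.] rect c [484.2   9.6] [48.8 89.3] yaw -7.9 origin [458.4 -14.2] 
scene 0.62 xy [203. 157.] rect c [ 573.3 -345.5] [101.3  44.4] yaw 19.7 origin [ 544.9 -369.3] 
scene 0.43 xy [312. 236.] rect c [587.5  90.3] [38.8 47.9] yaw -89.3 origin [600.6  77.7] Traceback (most recent call last):
  File "<stdin>", line 4, in <module>
  File "h.py", line 30, in cassettes
    P=np.array([atz(n,(x,y),z*.6,T)[:2] for x,y in zip(xs[::3],ys[::3])]); (c,s,a)=cv2.minAreaRect((P*1000).astype(np.float32))
                ~~~^^^^^^^^^^^^^^^^
  File "h.py", line 14, in atz
    o,d=ray(n,px,T); return o+d*(z-o[2])/d[2]
        ~~~^^^^^^^^
  File "h.py", line 10, in ray
    c=arm.calibration(n); K=np.array(c['intrinsics']); k=c['k1']; T=T_cam(n) if T is None else T
ValueError: time passes only in moves, steps and waits
```

View pics/w9.png

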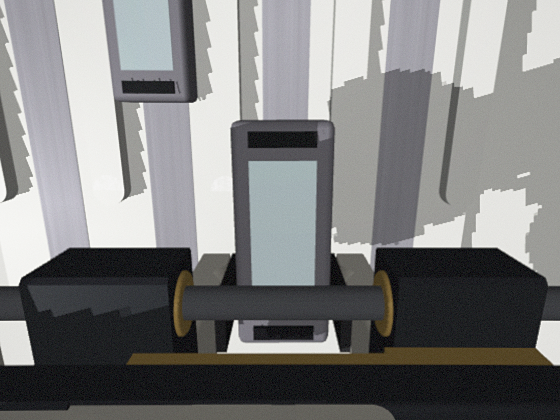

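Aligned over lane 3 (cassette centre column ~283, mat ~287). Lower, release, back off and close.

Request:
move_arm(
  deltas=[
    [3,-0.5,-20,-0.28,-0.34,0],
    [3,-0.5,-16,0,0,0],
    [2,-0.4,-10,0,0,0],
    [1,-0.3,-5,0,0,0],
    [0.5,0,-2.5,0,0,0],
  ],
)

```text
t: 26.18
eef_pos: [0.4661, 0.0253, 0.2035]
ee_rot: [3.141, -0.14, -0.081]
force: [-0.3, -0.2, -3.2]
width: 0.0399
```

Request:
move_arm(
  deltas=[
    [0,0,-0.7,0,0,0],
    [0,0,0,0,0,0],
    [0,0,0,0,0,0],
    [0,0,0,0,0,0],
    [0,0,0,0,0,0],
  ],
)

```text
t: 26.6
eef_pos: [0.4662, 0.0259, 0.204]
ee_rot: [-3.14, -0.142, -0.08]
force: [0.9, -0.3, -2.5]
width: 0.0395
```

Request:
move_arm(
  deltas=[
    [0,0,0,0,0,0],
    [0,0,0,0,0,0],
    [0,0,0,0,0,0],
    [0,0,0,0,0,0],
    [0,0,0,0,0,0],
  ],
  claw=60,
)

```text
t: 27.02
eef_pos: [0.4661, 0.0258, 0.2036]
ee_rot: [-3.141, -0.141, -0.08]
force: [0.6, 0.0, 0.2]
width: 0.0648
```

Request:
move_arm(
  deltas=[
    [-0.8,0,6,0,0,0],
    [-2.8,0.2,20,0,0,0],
    [-4,0.3,29,0,0,0],
    [-12,1,-1.5,0,0,0],
    [-14,1,-2,0,0,0],
  ],
)

```text
t: 27.43
eef_pos: [0.4333, 0.0289, 0.2571]
ee_rot: [-3.138, -0.145, -0.081]
force: [-0.2, 0.4, -0.6]
width: 0.0667
```

Request:
move_arm(
  deltas=[
    [-14,1,-2,0,0,0],
    [-4.4,0.5,-1,0,0,0],
    [0,0,0,0,0,0],
    [0,0,0,0,0,0],
    [0,0,0,0,0,0],
  ],
  claw=255,
)

```text
t: 27.85
eef_pos: [0.4149, 0.0301, 0.2524]
ee_rot: [-3.141, -0.142, -0.08]
force: [0.3, -0.5, 0.0]
width: 0.0393
```

Request:
move_arm(
  deltas=[
    [0,0,0,0,0,0],
    [0,0,0,0,0,0],
    [0,0,0,0,0,0],
    [0,0,0,0,0,0],
    [0,0,0,0,0,0],
  ],
)

```text
t: 28.27
eef_pos: [0.4142, 0.0297, 0.2519]
ee_rot: [-3.141, -0.141, -0.08]
force: [0.6, -0.2, 0.0]
width: 0.006
```

```bash
python3 - <<'E'
from h import *
st(); D([-.215,-.034,.012]); D([-.105,-.034,.012]); T=T_cam('wrist');snap('wrist','w10.png')
p=np.load('ramp.npy')
print([proj('wrist',ramp_pt(p,[x,-.034,z]),T).round(0).tolist() for x,z in [(-.198,.0),(-.198,.022),(-.102,.022)]])
cassettes('wrist',T,z=.07)
E
```

```text
t 28.27 tcp [414.2  29.7 251.9] rot [-180.    -8.1   -4.6] q [ 0.59  0.05 -0.87  0.17 -0.55  0.76] w 0.006 F [ 0.6 -0.2  0. ]
target tcp [420.2  29.4 202.9] d [  6.   -0.3 -49. ] rot [-0.01  0.05  0.05]
target tcp [528.8  20.7 218.2] d [114.6  -9.  -33.7] rot [-0.01  0.05  0.05]
[[282.0, 206.0], [282.0, 216.0], [282.0, 27.0]]
wrist 0.94 xy [147.  12.] rect c [571.9  88.8] [46.3 11.1] yaw 85.6 origin [515.5  21.6] borderTraceback (most recent call last):
  File "<stdin>", line 5, in <module>
  File "h.py", line 30, in cassettes
    P=np.array([atz(n,(x,y),z*.6,T)[:2] for x,y in zip(xs[::3],ys[::3])]); (c,s,a)=cv2.minAreaRect((P*1000).astype(np.float32))
                ~~~^^^^^^^^^^^^^^^^
  File "h.py", line 14, in atz
    o,d=ray(n,px,T); return o+d*(z-o[2])/d[2]
        ~~~^^^^^^^^
  File "h.py", line 10, in ray
    c=arm.calibration(n); K=np.array(c['intrinsics']); k=c['k1']; T=T_cam(n) if T is None else T
ValueError: time passes only in moves, steps and waits
```

Request:
move_arm(
  deltas=[
    [1.5,-0.1,-12,0,0,0],
    [2,-0.1,-16,0,0,0],
    [2,-0.1,-15,0,0,0],
    [0.5,0,-6,0,0,0],
    [3,-0.2,0.4,0,0,0],
  ],
)

```text
t: 28.83
eef_pos: [0.4223, 0.0287, 0.2021]
ee_rot: [3.14, -0.138, -0.08]
force: [0.1, -0.8, -0.4]
width: 0.0003
```

Request:
move_arm(
  deltas=[
    [10,-0.8,1.4,0,0,0],
    [10,-0.8,1.4,0,0,0],
    [10,-0.8,1.4,0,0,0],
    [10,-0.8,1.4,0,0,0],
    [10,-0.8,1.4,0,0,0],
  ],
)

```text
t: 29.25
eef_pos: [0.4736, 0.0252, 0.2112]
ee_rot: [-3.141, -0.141, -0.08]
force: [-1.1, -0.1, -1.1]
width: 0.0005
```

Request:
move_arm(
  deltas=[
    [10,-0.8,1.4,0,0,0],
    [10,-0.8,1.4,0,0,0],
    [10,-0.8,1.4,0,0,0],
    [8,-0.6,1.1,0,0,0],
    [5,-0.4,0.7,0,0,0],
  ],
)

```text
t: 29.67
eef_pos: [0.5169, 0.0219, 0.2171]
ee_rot: [-3.141, -0.141, -0.08]
force: [-3.0, 0.2, 1.9]
width: 0.0004
```

Request:
move_arm(
  deltas=[
    [2,-0.2,0.3,0,0,0],
    [2,-0.2,0.3,0,0,0],
    [1.5,-0.1,0.2,0,0,0],
    [1,-0.1,0.1,0,0,0],
    [1,-0.1,0.1,0,0,0],
  ],
)

```text
t: 30.08
eef_pos: [0.5233, 0.0211, 0.2174]
ee_rot: [-3.141, -0.14, -0.08]
force: [-2.8, 0.5, 1.8]
width: 0.0002
```

```bash
sed -i 's/^def T_cam/import functools; _cal=functools.lru_cache(arm.calibration)\ndef T_cam/; s/=arm.calibration(n)/=_cal(n)/' h.py; python3 - <<'E'
from h import *
st(); D([-.105,-.034,.012])
E
```

```text
t 30.08 tcp [523.3  21.1 217.4] rot [-180.    -8.    -4.6] q [ 0.44  0.28 -0.67  0.14 -0.5   0.93] w 0.0002 F [-2.8  0.5  1.8]
target tcp [528.8  20.7 218.2] d [ 5.5 -0.4  0.8] rot [-0.02  0.05  0.03]
```

Request:
move_arm(
  deltas=[
    [1.5,-0.1,0.2,0,0,0],
    [1.5,-0.1,0.2,0,0,0],
    [1,-0.1,0.15,0,0,0],
    [1,-0.1,0.15,0,0,0],
    [0,0,0,0,0,0],
  ],
)

```text
t: 30.5
eef_pos: [0.527, 0.0206, 0.2174]
ee_rot: [3.141, -0.137, -0.081]
force: [-11.9, 5.5, 4.8]
width: 0.0002
```

Request:
move_arm(
  deltas=[
    [1,-0.1,0.15,0,0,0],
    [1,-0.1,0.15,0,0,0],
    [0.5,0,0,0,0,0],
    [0,0,0,0,0,0],
    [0,0,0,0,0,0],
  ],
)

```text
t: 30.92
eef_pos: [0.5277, 0.0202, 0.2171]
ee_rot: [3.14, -0.133, -0.081]
force: [-20.9, 10.3, 9.9]
width: 0.0003
```

Request:
move_arm(
  deltas=[
    [-5,0.4,-0.7,0,0,0],
    [-15,1.2,-2,0,0,0],
    [-10,1,20,0,0,0],
    [-10,1,30,0,0,0],
    [-10,1,35,0,0,0],
  ],
)

```text
t: 31.33
eef_pos: [0.4805, 0.0252, 0.3004]
ee_rot: [3.141, -0.138, -0.08]
force: [1.0, 0.3, 0.9]
width: 0.0002
```

Request:
move_arm(
  deltas=[
    [0,-10,30,0,2,0],
    [3,-20,30,0,2,0],
    [3,-35,15,0,2,0],
    [3,-35,15,0,2,0],
    [3,-35,15,0,0,2.5],
  ],
  claw=0,
)

```text
t: 31.75
eef_pos: [0.4938, -0.1109, 0.4075]
ee_rot: [3.132, -0.003, -0.035]
force: [1.7, 0.4, 0.4]
width: 0.0282
```

Request:
move_arm(
  deltas=[
    [0,-35,8,0,0,2.5],
    [0,-35,8,0,0,2.5],
    [0,-35,8,0,0,2.5],
    [0,-35,8,0,0,2.5],
    [0,-35,8,0,0,2.5],
  ],
)

```text
t: 32.17
eef_pos: [0.4932, -0.2868, 0.4466]
ee_rot: [3.13, -0.003, 0.185]
force: [1.2, 1.4, -0.7]
width: 0.0615
```

Request:
move_arm(
  deltas=[
    [0,-35,5,0,0,2.5],
    [0,-35,5,0,0,2.5],
    [0,0,0,0,0,2.5],
    [0,0,0,0,0,2],
    [0,0,0,0,0,0],
  ],
)

```text
t: 32.58
eef_pos: [0.4932, -0.3559, 0.4556]
ee_rot: [3.13, -0.002, 0.348]
force: [-0.1, -0.4, -0.2]
width: 0.0869
```

```bash
python3 - <<'E'
from h import *
st(); T=T_cam('wrist'); snap('wrist','w11.png'); cassettes('wrist',T)
E
```

```text
t 32.58 tcp [ 493.2 -355.9  455.6] rot [ 1.794e+02 -1.000e-01  2.000e+01] q [-0.3   0.22 -0.07  0.01 -1.27  2.22] w 0.0869 F [-0.1 -0.4 -0.2]
wrist 0.8 xy [312. 136.] rect c [ 548.5 -377.9] [96.3 41.2] yaw 19.8 origin [ 549.5 -375.6]
```

Request:
move_arm(
  deltas=[
    [7.3,-5.6,-38,0.3,0.1,0],
    [7.3,-5.6,-38,0.3,0.1,0],
    [7.3,-5.6,-38,0,0,0],
    [7.3,-5.6,-38,0,0,0],
    [7.3,-5.6,-38,0,0,0],
  ],
)

```text
t: 33.15
eef_pos: [0.5301, -0.3825, 0.2647]
ee_rot: [3.141, -0.003, 0.348]
force: [0.3, -0.7, -0.2]
width: 0.088
```

Request:
move_arm(
  deltas=[
    [0,0,-30,0,0,0],
    [0,0,-25,0,0,0],
    [0,0,-17,0,0,0],
    [0,0,-9,0,0,0],
    [0,0,-2,0,0,0],
  ],
)

```text
t: 33.57
eef_pos: [0.5295, -0.3822, 0.181]
ee_rot: [-3.139, 0.0, 0.348]
force: [0.2, 0.5, 0.4]
width: 0.0873
```

Request:
move_arm(
  deltas=[
    [0,0,0,0,0,0],
    [0,0,0,0,0,0],
    [0,0,0,0,0,0],
    [0,0,0,0,0,0],
    [0,0,0,0,0,0],
  ],
  claw=255,
  squeeze=35,
)

```text
t: 33.98
eef_pos: [0.5298, -0.3829, 0.1839]
ee_rot: [3.141, -0.003, 0.348]
force: [-0.2, 0.4, 0.9]
width: 0.0597
```

Request:
move_arm(
  deltas=[
    [0,0,0,0,0,0],
    [0,0,0,0,0,0],
    [0,0,0,0,0,0],
    [0,0,0,0,0,0],
    [0,0,0,0,0,0],
  ],
)

```text
t: 34.4
eef_pos: [0.5297, -0.3829, 0.183]
ee_rot: [-3.142, -0.002, 0.348]
force: [0.2, -0.0, 3.1]
width: 0.0398
```

Request:
move_arm(
  deltas=[
    [0,0,10,0,0,0],
    [0,0,20,0,0,0],
    [0,0,30,0,0,0],
    [0,0,20,0,0,0],
    [0,0,0,0,0,0],
  ],
)

```text
t: 34.82
eef_pos: [0.5309, -0.3835, 0.2682]
ee_rot: [3.137, -0.007, 0.349]
force: [1.2, 0.9, -2.0]
width: 0.0397
```

```bash
python3 - <<'E'
from h import *
st(); D([-.17,-.102,.06]); D([-.17,-.102,.005])
E
```

```text
t 34.82 tcp [ 530.9 -383.5  268.2] rot [179.7  -0.4  20. ] q [-0.33  0.43 -0.21 -0.   -0.92  2.25] w 0.0397 F [ 1.2  0.9 -2. ]
target tcp [452.6 -41.4 256.7] d [-78.3 342.1 -11.4] rot [  1.31  -7.56 -24.5 ]
target tcp [460.2 -42.  202.3] d [-70.7 341.5 -65.9] rot [  1.31  -7.56 -24.5 ]
```

Request:
move_arm(
  deltas=[
    [-7.8,34.2,0,0.13,-0.76,-2.45],
    [-7.8,34.2,0,0.13,-0.76,-2.45],
    [-7.8,34.2,0,0.13,-0.76,-2.45],
    [-7.8,34.2,0,0.13,-0.76,-2.45],
    [-7.8,34.2,0,0.13,-0.76,-2.45],
  ],
)

```text
t: 35.23
eef_pos: [0.4896, -0.2105, 0.2625]
ee_rot: [3.138, -0.069, 0.132]
force: [0.0, 0.5, -0.8]
width: 0.0396
```

Request:
move_arm(
  deltas=[
    [-7.8,34.2,-1,0.13,-0.76,-2.45],
    [-7.8,34.2,-1,0.13,-0.76,-2.45],
    [-7.8,34.2,-1,0.13,-0.76,-2.45],
    [-7.8,34.2,-1,0.13,-0.76,-2.45],
    [-7.8,34.2,-1,0.13,-0.76,-2.45],
  ],
)

```text
t: 35.65
eef_pos: [0.4507, -0.0395, 0.2578]
ee_rot: [-3.136, -0.136, -0.083]
force: [1.9, 0.7, -1.7]
width: 0.0393
```

Request:
move_arm(
  deltas=[
    [0,0,0,0,0,0],
    [0,0,0,0,0,0],
    [0,0,0,0,0,0],
    [0,0,0,0,0,0],
    [0,0,0,0,0,0],
  ],
)

```text
t: 36.07
eef_pos: [0.4517, -0.0417, 0.2576]
ee_rot: [-3.137, -0.135, -0.082]
force: [-0.7, -0.3, -1.2]
width: 0.04
```

```bash
python3 - <<'E'
from h import *
st(); D([-.17,-.102,.005]); T=T_cam('wrist'); snap('wrist','w12.png')
E
```

```text
t 36.07 tcp [451.7 -41.7 257.6] rot [-179.7   -7.7   -4.7] q [ 0.37  0.11 -0.75  0.1  -0.58  1.04] w 0.04 F [-0.7 -0.3 -1.2]
target tcp [460.2 -42.  202.3] d [  8.5  -0.3 -55.4] rot [-0.31 -0.24  0.1 ]
```

View pics/w12.png

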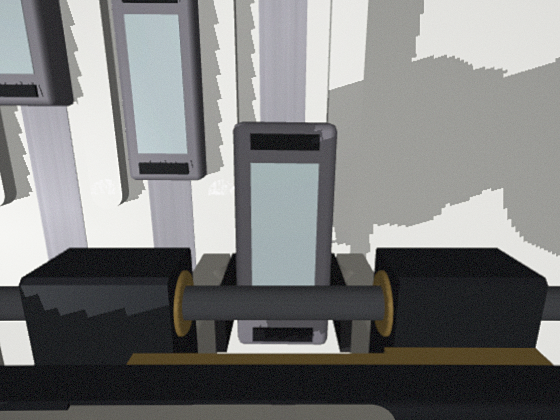

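Lane 4 is aligned, but the lane 3 cassette has been knocked down its lane: its rear is at row 178, against 102 for lane 2. I set this one down first, then push both home.

Request:
move_arm(
  deltas=[
    [3,-0.1,-20,-0.3,-0.24,0.1],
    [3,-0.1,-16,0,0,0],
    [1.5,-0.1,-10,0,0,0],
    [0.7,0,-5,0,0,0],
    [0.3,0,-3,0,0,0],
  ],
)

```text
t: 36.53
eef_pos: [0.4601, -0.0419, 0.2029]
ee_rot: [3.141, -0.138, -0.079]
force: [-0.1, -0.1, -1.3]
width: 0.0395
```

Request:
move_arm(
  deltas=[
    [0,0,-1,0,0,0],
    [0,0,0,0,0,0],
    [0,0,0,0,0,0],
    [0,0,0,0,0,0],
    [0,0,0,0,0,0],
  ],
)

```text
t: 36.95
eef_pos: [0.4603, -0.041, 0.2032]
ee_rot: [-3.141, -0.141, -0.078]
force: [-0.1, -0.6, -1.5]
width: 0.04
```

Request:
move_arm(
  deltas=[
    [0,0,0,0,0,0],
    [0,0,0,0,0,0],
    [0,0,0,0,0,0],
    [0,0,0,0,0,0],
    [0,0,0,0,0,0],
  ],
  claw=60,
)

```text
t: 37.37
eef_pos: [0.4601, -0.0411, 0.2028]
ee_rot: [-3.141, -0.14, -0.078]
force: [0.0, -0.3, -0.8]
width: 0.0651
```

Request:
move_arm(
  deltas=[
    [-0.8,0,6,0,0,0],
    [-2.8,0.2,20,0,0,0],
    [-4,0.3,29,0,0,0],
    [-12,1,-1.5,0,0,0],
    [-14,1,-2,0,0,0],
  ],
)

```text
t: 37.78
eef_pos: [0.4274, -0.0382, 0.2563]
ee_rot: [-3.139, -0.144, -0.078]
force: [-0.1, -0.4, -0.2]
width: 0.0668
```

Request:
move_arm(
  deltas=[
    [-14,1,-2,0,0,0],
    [-4.4,0.5,-1,0,0,0],
    [0,0,0,0,0,0],
    [0,0,0,0,0,0],
    [0,0,0,0,0,0],
  ],
  claw=255,
)

```text
t: 38.2
eef_pos: [0.409, -0.0368, 0.2516]
ee_rot: [-3.141, -0.141, -0.077]
force: [0.6, -0.0, 0.1]
width: 0.0391
```

Request:
move_arm(
  deltas=[
    [0,0,0,0,0,0],
    [0,0,0,0,0,0],
    [0,0,0,0,0,0],
    [0,0,0,0,0,0],
    [0,0,0,0,0,0],
  ],
)

```text
t: 38.62
eef_pos: [0.4082, -0.0372, 0.2511]
ee_rot: [-3.142, -0.14, -0.078]
force: [-0.7, -0.8, -0.1]
width: 0.0058
```

```bash
python3 - <<'E'
from h import *
st(); D([-.215,-.102,.012]); D([-.105,-.102,.012]); snap('wrist','w13.png')
E
```

```text
t 38.62 tcp [408.2 -37.2 251.1] rot [-180.    -8.    -4.5] q [ 0.43  0.05 -0.87  0.13 -0.54  0.95] w 0.0058 F [-0.7 -0.8 -0.1]
target tcp [414.8 -38.4 202.9] d [  6.6  -1.2 -48.2] rot [-0.    0.01 -0.09]
target tcp [523.4 -47.  218.2] d [115.2  -9.9 -32.9] rot [-0.    0.01 -0.09]
```

View pics/w13.png

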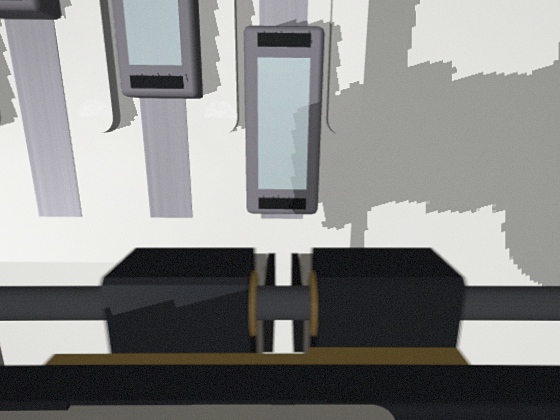

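Request:
move_arm(
  deltas=[
    [1.5,-0.3,-12,0,0,0],
    [2,-0.3,-16,0,0,0],
    [2,-0.3,-15,0,0,0],
    [0.8,-0.2,-5,0,0,0],
    [3,-0.2,0.4,0,0,0],
  ],
)

```text
t: 39.08
eef_pos: [0.4166, -0.0389, 0.2025]
ee_rot: [3.14, -0.137, -0.078]
force: [0.1, -0.4, 0.6]
width: 0.0004
```

Request:
move_arm(
  deltas=[
    [10,-0.8,1.4,0,0,0],
    [10,-0.8,1.4,0,0,0],
    [10,-0.8,1.4,0,0,0],
    [10,-0.8,1.4,0,0,0],
    [10,-0.8,1.4,0,0,0],
  ],
)

```text
t: 39.5
eef_pos: [0.4681, -0.0425, 0.2115]
ee_rot: [-3.141, -0.14, -0.078]
force: [-1.0, 0.2, -1.4]
width: 0.0006
```

Request:
move_arm(
  deltas=[
    [10,-0.8,1.4,0,0,0],
    [10,-0.8,1.4,0,0,0],
    [10,-0.8,1.4,0,0,0],
    [8,-0.6,1.1,0,0,0],
    [5,-0.4,0.7,0,0,0],
  ],
)

```text
t: 39.92
eef_pos: [0.5113, -0.0458, 0.2174]
ee_rot: [-3.141, -0.141, -0.078]
force: [-2.2, 0.3, 0.6]
width: 0.0005
```

Request:
move_arm(
  deltas=[
    [2,-0.2,0.3,0,0,0],
    [2,-0.2,0.3,0,0,0],
    [1.5,-0.1,0.2,0,0,0],
    [1,-0.1,0.1,0,0,0],
    [1,-0.1,0.1,0,0,0],
  ],
)

```text
t: 40.33
eef_pos: [0.5176, -0.0466, 0.2176]
ee_rot: [-3.141, -0.14, -0.078]
force: [-2.1, -0.2, 1.4]
width: 0.0007
```

Request:
move_arm(
  deltas=[
    [1.5,-0.1,0.2,0,0,0],
    [1.5,-0.1,0.2,0,0,0],
    [1,-0.1,0.15,0,0,0],
    [1,-0.1,0.15,0,0,0],
    [0,0,0,0,0,0],
  ],
)

```text
t: 40.75
eef_pos: [0.5212, -0.0471, 0.2175]
ee_rot: [3.141, -0.136, -0.079]
force: [-9.6, 4.3, 4.6]
width: 0.0004
```

Request:
move_arm(
  deltas=[
    [1,-0.1,0.15,0,0,0],
    [1,-0.1,0.15,0,0,0],
    [0,0,0,0,0,0],
    [-6,0.5,-0.8,0,0,0],
    [-20,1.6,-2.2,0,0,0],
  ],
)

```text
t: 41.17
eef_pos: [0.5012, -0.0444, 0.2161]
ee_rot: [-3.141, -0.143, -0.077]
force: [1.1, 0.2, 0.4]
width: 0.0004
```

Request:
move_arm(
  deltas=[
    [-25,2,5,0,0,0],
    [-22,1.8,20,0,0,0],
    [2.7,34,0,0,0,0],
    [2.7,34,0,0,0,0],
    [0,0,0,0,0,0],
  ],
)

```text
t: 41.58
eef_pos: [0.4589, 0.0308, 0.2422]
ee_rot: [-3.139, -0.145, -0.074]
force: [1.0, 0.8, 0.0]
width: 0.0003
```

```bash
python3 - <<'E'
from h import *
st(); D([-.17,-.034,.012]); D([-.105,-.034,.012]); T=T_cam('wrist'); a=snap('wrist','w14.png')
p=np.load('ramp.npy')
for l,y in [(2,.034),(3,-.034),(4,-.102)]: print(l,[proj('wrist',ramp_pt(p,[x,y,.022]),T).round(0).tolist() for x in (-.096,-.138,-.16)])
E
```

```text
t 41.58 tcp [458.9  30.8 242.2] rot [-179.8   -8.3   -4.3] q [ 0.53  0.14 -0.79  0.16 -0.52  0.83] w 0.0003 F [1.  0.8 0. ]
target tcp [464.6  25.9 209.2] d [  5.7  -4.9 -33. ] rot [-0.14  0.34 -0.31]
target tcp [528.8  20.7 218.2] d [ 69.9 -10.  -24. ] rot [-0.14  0.34 -0.31]
2 [[152.0, 106.0], [159.0, 192.0], [162.0, 233.0]]
3 [[294.0, 107.0], [293.0, 193.0], [292.0, 234.0]]
4 [[436.0, 107.0], [427.0, 193.0], [422.0, 235.0]]
```

View pics/w14.png

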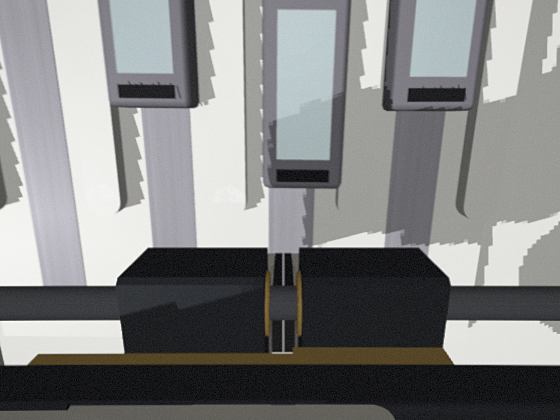

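Lanes 2 and 4 are home (rear row ~107). I push the lane 3 cassette up again from row 188.

Request:
move_arm(
  deltas=[
    [0.5,-4,0,-0.14,0.3,-0.3],
    [1,-3,-10,0,0,0],
    [1,0,-15,0,0,0],
    [1,0,-8,0,0,0],
    [5,-0.4,0.7,0,0,0],
  ],
)

```text
t: 42.05
eef_pos: [0.4647, 0.0177, 0.2065]
ee_rot: [3.137, -0.131, -0.085]
force: [-0.2, -0.5, 0.2]
width: 0.0007
```

Request:
move_arm(
  deltas=[
    [10,-0.8,1.4,0,0,0],
    [10,-0.8,1.4,0,0,0],
    [10,-0.8,1.4,0,0,0],
    [10,-0.8,1.4,0,0,0],
    [6,-0.5,0.8,0,0,0],
  ],
)

```text
t: 42.47
eef_pos: [0.5129, 0.0148, 0.2151]
ee_rot: [3.139, -0.135, -0.084]
force: [-2.4, 1.3, 1.5]
width: 0.0003
```

```bash
python3 - <<'E'
from h import *
st(); D([-.105,-.034,.012])
E
```

```text
t 42.47 tcp [512.9  14.8 215.1] rot [179.8  -7.7  -4.8] q [ 0.44  0.27 -0.69  0.15 -0.49  0.92] w 0.0003 F [-2.4  1.3  1.5]
target tcp [528.8  20.7 218.2] d [15.9  5.9  3.1] rot [ 0.13 -0.29  0.28]
```

Request:
move_arm(
  deltas=[
    [0,1.5,2,0,0,0],
    [3,1,1.4,0,0,0],
    [3,1,0.4,0,0,0],
    [3,-0.2,0.4,0,0,0],
    [1.5,-0.1,0.2,0,0,0],
  ],
)

```text
t: 42.88
eef_pos: [0.5222, 0.0189, 0.2192]
ee_rot: [3.139, -0.135, -0.083]
force: [-2.6, -0.2, 2.1]
width: 0.0005
```

Request:
move_arm(
  deltas=[
    [1.5,-0.1,0.2,0,0,0],
    [1.5,-0.1,0.2,0,0,0],
    [1,-0.1,0.15,0,0,0],
    [1,-0.1,0.15,0,0,0],
    [0,0,0,0,0,0],
  ],
)

```text
t: 43.3
eef_pos: [0.5269, 0.0184, 0.2196]
ee_rot: [3.139, -0.134, -0.083]
force: [-5.1, 2.0, 2.7]
width: 0.0
```

Request:
move_arm(
  deltas=[
    [1,-0.1,0.15,0,0,0],
    [1,-0.1,0.15,0,0,0],
    [0,0,0,0,0,0],
    [0,0,0,0,0,0],
    [0,0,0,0,0,0],
  ],
)

```text
t: 43.72
eef_pos: [0.5275, 0.0182, 0.2194]
ee_rot: [3.138, -0.131, -0.083]
force: [-12.8, 5.5, 5.0]
width: 0.0007
```

Request:
move_arm(
  deltas=[
    [-5,0.4,-0.7,0,0,0],
    [-15,1.2,-2,0,0,0],
    [-10,1,20,0,0,0],
    [-10,1,30,0,0,0],
    [-10,1,35,0,0,0],
  ],
)

```text
t: 44.13
eef_pos: [0.4786, 0.0228, 0.3021]
ee_rot: [3.137, -0.133, -0.082]
force: [2.0, 0.6, -0.2]
width: 0.0004
```

Request:
move_arm(
  deltas=[
    [0,5,35,0.2,2,0],
    [25,6,30,0,2,0],
    [30,6,30,0,2,0],
    [30,6,20,0,1.8,0],
    [25,6,20,0,0,0],
  ],
  claw=0,
)

```text
t: 44.55
eef_pos: [0.5906, 0.0521, 0.4389]
ee_rot: [3.132, -0.001, -0.082]
force: [0.2, 0.1, -0.6]
width: 0.0286
```

Request:
move_arm(
  deltas=[
    [10,0,0,0,0,0],
    [0,0,0,0,0,0],
    [0,0,0,0,0,0],
    [0,0,0,0,0,0],
    [0,0,0,0,0,0],
  ],
)

```text
t: 44.97
eef_pos: [0.5975, 0.0515, 0.4361]
ee_rot: [3.131, 0.002, -0.082]
force: [-1.2, 0.1, 0.1]
width: 0.0613
```

```bash
python3 - <<'E'
from h import *
st(); a=snap('wrist','w15.png'); b=snap('scene','s15.png')
for r in arm.spot_point('turret_grip','scene'): print(r,atz('scene',r['xy'],.092))
a=cv2.resize(a[60:260,120:480,::-1],(720,400)); b=cv2.resize(b[200:310,350:490,::-1],(254,200))
a[:, :]=a; cv2.imwrite('pics/m15.png',np.vstack([a,cv2.copyMakeBorder(b,0,0,0,720-254,cv2.BORDER_CONSTANT)]))
E
```

```text
t 44.97 tcp [597.5  51.5 436.1] rot [ 1.794e+02  1.000e-01 -4.700e+00] q [ 0.41  0.22 -0.12  0.01 -1.24  1.07] w 0.0613 F [-1.2  0.1  0.1]
{'xy': [422.0, 252.2], 'score': 0.76} [0.4570328  0.36009805 0.092     ]
```

View pics/m15.png

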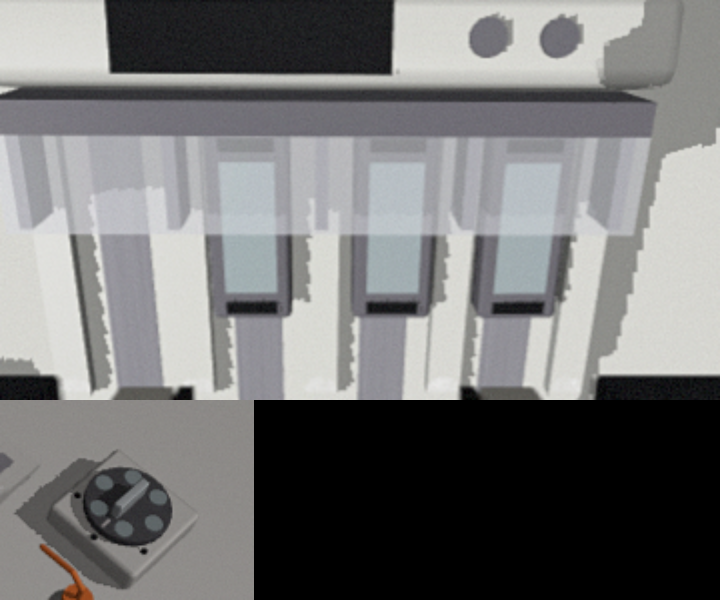

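All three cassettes sit equally against the stop, and the turret is still at its middle mark. Now the last click.

Request:
move_arm(
  deltas=[
    [-16,34.2,-4,0.1,0,-0.4],
    [-16,34.2,-4,0.1,0,-0.4],
    [-16,34.2,-4,0.1,0,-0.4],
    [-16,34.2,-4,0.1,0,-0.4],
    [-16,34.2,-4,0.1,0,-0.4],
  ],
  claw=0,
)

```text
t: 45.53
eef_pos: [0.5172, 0.2238, 0.4167]
ee_rot: [3.14, 0.001, -0.118]
force: [-0.4, 0.4, 0.5]
width: 0.0872
```

Request:
move_arm(
  deltas=[
    [-16,34.2,-4,0.1,0,-0.4],
    [-16,34.2,-4,0,0,-0.4],
    [-16,34.2,-4,0,0,-0.4],
    [-16,34.4,-4,0,0,0],
    [0,0,0,0,0,0],
  ],
)

```text
t: 45.95
eef_pos: [0.4519, 0.3641, 0.3998]
ee_rot: [-3.141, 0.002, -0.134]
force: [0.6, -0.8, 0.6]
width: 0.0873
```

Request:
move_arm(
  deltas=[
    [0,0,0,0,0,0],
    [0,0,0,0,0,0],
    [0,0,0,0,0,0],
    [0,0,0,0,0,0],
    [0,0,0,0,0,0],
  ],
)

```text
t: 46.37
eef_pos: [0.455, 0.3587, 0.4009]
ee_rot: [-3.141, 0.002, -0.14]
force: [-0.8, 0.4, -0.1]
width: 0.0878
```

```bash
python3 - <<'E'
from h import *
st(); T=T_cam('wrist'); snap('wrist','w16.png')
for r in arm.spot_point('turret_grip','wrist'): print(r,atz('wrist',r['xy'],.092,T))
E
```

```text
t 46.37 tcp [455.  358.7 400.9] rot [-1.8e+02  1.0e-01 -8.0e+00] q [ 1.    0.21 -0.21 -0.   -1.16  0.43] w 0.0878 F [-0.8  0.4 -0.1]
{'xy': [279.8, 207.4], 'score': 0.59} [0.45211102 0.36130506 0.092     ]
```

Request:
move_arm(
  deltas=[
    [-0.7,0.5,-34,0,0,0],
    [-0.7,0.5,-34,0,0,0],
    [0,0,-34,0,0,0],
    [0,0,-29,0,0,0],
    [0,0,-17,0,0,0],
  ],
)

```text
t: 46.88
eef_pos: [0.4526, 0.3594, 0.2494]
ee_rot: [3.139, 0.004, -0.14]
force: [0.2, 0.1, 0.4]
width: 0.0876
```

Request:
move_arm(
  deltas=[
    [0,0,0,0,0,0],
    [0,0,0,0,0,0],
    [0,0,0,0,0,0],
    [0,0,0,0,0,0],
    [0,0,0,0,0,0],
  ],
  claw=255,
  squeeze=40,
)

```text
t: 47.3
eef_pos: [0.4534, 0.3611, 0.2542]
ee_rot: [-3.139, 0.001, -0.138]
force: [1.0, 1.1, 0.7]
width: 0.06
```

Request:
move_arm(
  deltas=[
    [0,0,0,0,0,0],
    [0,0,0,0,0,0],
    [0,0,0,0,0,0],
    [0,0,0,0,0,0],
    [0,0,0,0,0,0],
  ],
)

```text
t: 47.72
eef_pos: [0.4531, 0.3607, 0.2527]
ee_rot: [-3.142, 0.002, -0.138]
force: [-0.4, -0.1, -0.6]
width: 0.0265
```

Request:
move_arm(
  deltas=[
    [0,0,0,0,0,0],
    [0,0,0,0,0,0],
    [0,0,0,0,0,0],
    [0,0,0,0,0,0],
    [0,0,0,0,0,0],
  ],
)

```text
t: 48.13
eef_pos: [0.453, 0.36, 0.2525]
ee_rot: [3.14, 0.003, -0.138]
force: [0.1, -5.9, 3.1]
width: 0.0141
```

Request:
move_arm(
  deltas=[
    [0,0,0,0,0,5],
    [0,0,0,0,0,5],
    [0,0,0,0,0,5],
    [0,0,0,0,0,5],
    [0,0,0,0,0,5],
  ],
)

```text
t: 48.55
eef_pos: [0.453, 0.36, 0.2525]
ee_rot: [3.14, 0.003, 0.302]
force: [0.4, -5.2, 3.1]
width: 0.014
```

Request:
move_arm(
  deltas=[
    [0,0,0,0,0,5],
    [0,0,0,0,0,5],
    [0,0,0,0,0,5],
    [0,0,0,0,0,5],
    [0,0,0,0,0,5],
  ],
)

```text
t: 48.97
eef_pos: [0.453, 0.3601, 0.2525]
ee_rot: [3.141, 0.004, 0.739]
force: [-0.1, -5.3, 3.5]
width: 0.0137
```

Request:
move_arm(
  deltas=[
    [0,0,0,0,0,5],
    [0,0,0,0,0,5],
    [0,0,0,0,0,0],
    [0,0,0,0,0,0],
    [0,0,0,0,0,0],
  ],
)

```text
t: 49.38
eef_pos: [0.453, 0.3601, 0.2525]
ee_rot: [3.141, 0.004, 0.909]
force: [-0.8, -4.4, 3.0]
width: 0.0135
```

Request:
move_arm(
  deltas=[
    [0,0,0,0,0,0],
    [0,0,0,0,0,0],
    [0,0,0,0,0,0],
    [0,0,0,0,0,0],
    [0,0,0,0,0,0],
  ],
  claw=0,
)

```text
t: 49.8
eef_pos: [0.4531, 0.361, 0.2526]
ee_rot: [-3.141, 0.002, 0.909]
force: [0.4, -1.0, 0.6]
width: 0.0412
```

Request:
move_arm(
  deltas=[
    [0,0,5,0,0,0],
    [0,0,30,0,0,0],
    [0,0,35,0,0,0],
    [0,-10,35,0,0,0],
    [5,-30,25,0,0,0],
  ],
)

```text
t: 50.22
eef_pos: [0.4583, 0.3228, 0.386]
ee_rot: [3.141, -0.002, 0.912]
force: [1.5, -0.3, 0.2]
width: 0.0749
```

Request:
move_arm(
  deltas=[
    [3,-36,14,0,0,0],
    [3,-38,14,0,0,0],
    [3,-38,14,0,0,0],
    [3,-38,14,0,0,0],
    [3,-38,12,0,0,0],
  ],
)

```text
t: 50.63
eef_pos: [0.4726, 0.1309, 0.4523]
ee_rot: [3.141, 0.0, 0.91]
force: [1.2, -0.1, 0.5]
width: 0.0876
```

Request:
move_arm(
  deltas=[
    [0,-38,0,0,0,0],
    [0,-38,0,0,0,0],
    [0,-38,0,0,0,0],
    [0,-38,0,0,0,0],
    [0,-38,0,0,0,0],
  ],
)

```text
t: 51.05
eef_pos: [0.4724, -0.0591, 0.4514]
ee_rot: [3.141, 0.001, 0.909]
force: [1.4, -0.1, -0.3]
width: 0.0875
```

Request:
move_arm(
  deltas=[
    [0,-20,0,0,0,0],
    [0,0,0,0,0,0],
    [0,0,0,0,0,0],
    [0,0,0,0,0,0],
    [0,0,0,0,0,0],
  ],
)

```text
t: 51.47
eef_pos: [0.4731, -0.0766, 0.4507]
ee_rot: [3.141, 0.002, 0.91]
force: [0.2, 0.7, 0.6]
width: 0.0875
```

```bash
python3 - <<'E'
from h import *
st(); b=snap('scene','s17.png')[:,:,::-1]
cv2.imwrite('pics/m17.png',cv2.resize(b[140:340,215:480],(795,600),interpolation=cv2.INTER_CUBIC))
E
```

```text
t 51.47 tcp [473.1 -76.6 450.7] rot [1.80e+02 1.00e-01 5.21e+01] q [ 0.25  0.   -0.33  0.   -1.24  2.23] w 0.0875 F [0.2 0.7 0.6]
```

View pics/m17.png

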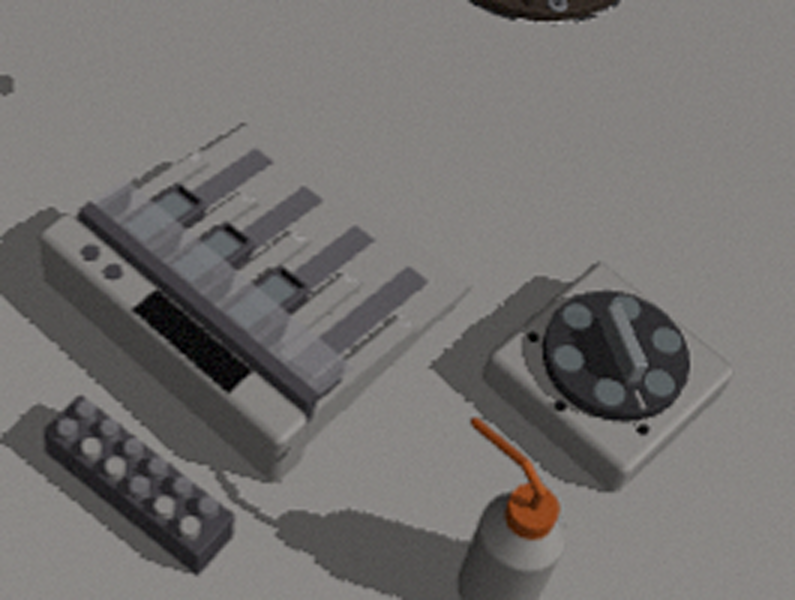

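The line meets the last dot, all three cassettes are level at the stop, and the bystanders show no change. Handing in.

```bash
python3 -c "
from station import arm
print(arm.job_done())"
```

```text
the job is handed in; nothing more can be done
None
```

The job is done and handed in at about 51 s of the 210 s allowed. I turned the turret to its middle mark and released it, then pushed the three cassettes present, window up, to the top stop in lanes 2, 3 and 4. After that I turned the turret to its last mark and let go.

- **Knocked cassette:** the lane 3 cassette was found about 4 cm down its lane after I had pushed it home. I pushed it back to the stop before the last turret click.
- **Cassette checks:** each push ended in firm contact with the stop. Views from above and from the scene camera show all three rear ends level under the cover.
- **Turret check:** the scene picture shows the white line at the last dot. The tool had turned 60° for each click, with the grip holding.
- **Disagreement:** my first ramp fit put the stop about 5 mm too far from the robot. The contact force and a view from above showed that, and I corrected it before the second cassette.
- **Bystanders:** the wash bottle and tube rack look untouched in the last picture. The reagent bottle lay outside that crop, so I did not check it again at the end, but the arm never went near it.

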